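# Stow the torch in its bench bracket and latch it

### The job

Lay the loose round torch along the cradle of the steel bracket, roughly centred, and let it settle into both grooves before you let go. Then swing the wire bail over it and hook its bar behind the keeper, under the lip, and press the latch lever past centre until it lies flat and stays there by itself. Leave the other things on the bench where they are.

Things in the scene. Friction and masses are not known exactly. Their poses are not given: they have to be found in the camera images.
- torch_mid (a point): Centre of the loose hand torch: a plain round aluminium tube, 30 mm in diameter and 150 mm long, about 0.16 kg, dark rings near both ends. It lies on the bench; this point's y axis runs along the tube.
- bracket: Steel torch bracket screwed to the bench, base 150 x 120 x 6 mm. Origin: centre of the underside, z up; x runs across the cradle from latch tower (-x) to keeper (+x), y along it. Two V saddles 14 mm wide at y = -42 and 42 mm. Latch tower x = -66 to -46, 30 mm wide, 62 mm high; keeper block x = 42 to 78, 30 mm wide in y. Each finger has 27 mm beside the torch.
- cradle (a point): Where the torch centre lies when seated in both saddles: on the bracket centre line, 30 mm over the bench. Axes as the bracket.
- pivot (a point): Hinge axis of the latch lever (along the bracket's y), at bracket x = -54, z = 56 mm. Axes as the bracket's.
- keeper_mouth (a point): Where the bar lies when hooked (bracket x 53, z 56 mm), behind (+x of) the keeper wall. Wall face 3 mm to -x of here; its lip overhangs 4 mm to +x, underside 4.5 and top 8.5 mm above here; landing shelf 5 mm below, reaching 25 mm to +x. Lower the bar beyond the lip, then draw it back (-x) under it. All 24 mm wide in y. The keeper gives up to 8 mm to -x on a stiff spring (18 N/mm).
- lever_end (a point): End of the latch lever's flat steel handle, 22 mm wide (y), 6 mm thick (10 mm at the end), this point 66 mm from the pivot, the handle ending 6 mm beyond. The handle moves inside the bail loop.
- lever (a joint): Lever angle: 0 handle upright, positive leans away from the cradle (bracket -x), 1.57 flat at its stop (closed); least -0.5 (towards the keeper). Stays where left (light friction) while unhooked. Hooked, it stiffens from about 0.7 rad (some 3 to 6 N at the handle end), passes centre near 1.4 and snaps to its stop; let go well before, it springs back.
- bail_bar (a point): Middle of the end bar of the bail: a loop of 6 mm steel wire, 40 g, 48 mm wide outside (legs 21 mm to either side in bracket y), 121 mm from hinge pin to bar. The pin is on the lever, 18 mm from the pivot, 0.21 rad further round to -x than the handle. Starts leaning back from the cradle. Pulling it to the keeper draws the lever along; the bar passes the lip only with the lever below 0.25 rad.
- bail (a joint): Bail angle relative to the lever: 0 in line with the handle (least -0.15), positive swings it towards the keeper; level to the keeper (bracket +x) at 1.57 + lever angle.
- comb: Bystander: chrome comb lying flat, 40 x 190 x 5 mm, long in its y.
- toy: Bystander: round hard-rubber squeaky toy with a press button, 76 mm wide, 39 mm tall.
- grease_jar: Bystander: glass jar of leather grease with steel cap, 60 mm wide, 55 mm tall.
- shoe_brush: Bystander: wooden hand brush lying on the bench, about 200 mm long in its x.

How it is judged:
By the outcome, as a careful person would: the job done as asked, in the order asked, and still so for the second after the job is handed in, with the robot touching nothing.
It also fails if it takes over 64 s, if anything falls off the work surface, if the arm or the gripper's body presses on something with over 40 N, if the wrist force passes 120 N, or if a joint passes its speed limit or range.

### The arm

A 6-joint arm with a two-finger parallel gripper is mounted at the origin on the work surface. World frame = base frame: x ahead of the robot, y to its left, z up, the work surface at z = 0. Lengths are in m, angles in rad, forces in N, time in s.
With the tool pointing down it reaches from about 0.275 to 0.75 m from the base axis. Payload 10.2 kg.
Tool frame: the origin (TCP) lies on the mounting face of the last link; the fingertips stand 173 mm ahead of it and the grasp point (between the pads) lies 155 mm ahead of it (robot.nose_length is the distance from the TCP to the fingertips, in m); z points along the fingers, y is the direction in which the jaws open and shut (so a half turn about z gives the same grasp; the last joint's range is limited). The gripper opens to 85 mm and grips with 20 to 120 N. Pads are 22 mm wide; open, the fingers measure 114 mm over their backs; the gripper's body (76 mm by 85 mm) begins 54 mm behind the grasp point. The pads swing forward as they close: fully open they stand 13 mm farther back than shut.
Start: joints at [0.909, 0.313, 1.498, -0, 1.331, -0.223], TCP at [0.223, 0.475, 0.405] pointing down, gripper open.
Joint ranges: [-2.94, 2.94], [-0.97, 2.17], [0.19, 2.56], [-1.23, 4.37], [0.02, 3.11], [-2.88, 2.88]. Speed limits (rad/s): [2.39, 2.39, 3.01, 3.14, 3.14, 3.14].

### API

Orientations are given as a rotation vector (axis times angle).
In Python, from workcell import robot gives the robot as it stands.
- The arm moves only by the tool carry_out, never from a script. Its argument "series" is a list of rows, each a list of 4 numbers: the shift along the tool's x, y, z in mm, then the turn about the tool's z in degrees. In form: [[tx, ty, tz, turn], ...]. A call has 1 to 12 rows; each row shifts and turns the pose as measured when the row begins, along the tool's axes as they then stand; what a row does not reach is not made up. A row lasts 1/10 s, in which the tool goes at most 50 mm and 8.59 degrees, less where a joint would pass 70% of its speed; a pose out of reach is approached as far as the arm can. A call with a gripper value outside its range is refused whole. "grip" is the opening, from -1 (shut) to 1 (fully open), so that 0 is half open, set as the call begins (left out, the last holds). The fingers move at their own pace and stop on an object; "newtons" is the grip in N (left out, the last holds). Time passes only in rows, so rows that do not move let the fingers close. It gives the time, the measured TCP pose, the force and the opening at its end, in the units of the state.
- robot.get_state(): the state, without advancing time (a new reading comes with each control period).
- robot.capture(name): name is "scene" or "top" or "wrist"; returns the picture (480x640x3 uint8, red, green, blue); there is no depth.
- robot.camera_info(name): a dict with "fx", "fy", "cx", "cy" (pixels), "view" (4x4, takes a point from world to camera coordinates); the wrist camera has in their place "T_tool_cam" (4x4, takes a point from camera to tool coordinates, whose origin is the TCP and whose axes are the flange's). Camera axes: x right, y down, z forward; pixel columns grow to the right and rows downward; lengths in m; the calibration is good to about 2 mm. A picture is of the moment at which its call begins: read the wrist's pose just before it. camera_info takes no time and is no camera call.
- robot.sign_off(): hands the job in, once; it reports no verdict.
The state is a dict: "clock": time; "joint_pos": joint angles; "joint_vel": joint speeds; "tau": joint torques, N m; "ee_pos": TCP position; "ee_rot": TCP orientation; "ft_force": force on the tool from outside, world axes, zero at the start; "torque": the same for the moment, N m; "grip_width": finger opening in m.
Only numpy, scipy, OpenCV 4.12 (cv2) and the standard library are available. Lean on these libraries where they do the work, as an engineer would, in place of code of your own. Each camera call takes 0.05 s, during which the arm holds its last target.

## Working session

There is one attempt and no reset: what is moved stays moved. The work goes in short steps, Python scripts to look and compute and a tool call to move; the robot and the scene stay as the last step left them, time stands still between calls to the robot, and variables do not carry over. Pictures are saved under pics/ and viewed, and the job is handed in when it is done.

Besides the shell and the picture viewer there is one more tool, called after "Request:" by a JSON object that holds its "name" and its "arguments". carry_out: Moves the arm, as the interface text tells. Its arguments: {"type":"object","properties":{"series":{"type":"array","items":{"type":"array","items":{"type":"number"}}},"grip":{"type":"number"},"newtons":{"type":"number"}},"required":["series"]}

```bash
mkdir -p pics; ls; python3 - <<'E'
from workcell import robot
import cv2,numpy as np
s=robot.get_state();print(s)
for n in ["scene","top","wrist"]:
    im=robot.capture(n);cv2.imwrite(f"pics/{n}0.png",im[:,:,::-1]);i=robot.camera_info(n);print(n,{k:np.round(v,4).tolist() for k,v in i.items()})
E
```

```text
pics
{'clock': 0.0, 'joint_pos': array([ 9.08604872e-01,  3.13453454e-01,  1.49840004e+00,  1.41754358e-05,
        1.33101728e+00, -2.23400847e-01]), 'joint_vel': array([ 9.09724012e-05, -2.36113677e-05, -7.05450084e-04, -6.34905016e-04,
       -1.07838097e-03, -7.22424466e-04]), 'tau': array([ 4.02535661e-04, -4.12267256e+01, -2.59742761e+01, -1.37081743e-04,
        4.16475465e-03,  2.92206562e-05]), 'ee_pos': array([0.22303456, 0.47523495, 0.40414712]), 'ee_rot': array([-6.83617702e-01, -3.06573797e+00,  1.80444103e-03]), 'ft_force': array([0.2144523 , 0.17205323, 0.02203305]), 'torque': array([ 0.02415771,  0.02655174, -0.02159117]), 'grip_width': 0.0851221040846703}
scene {'fx': 451.2796, 'fy': 451.2796, 'cx': 312.655, 'cy': 244.854, 'view': [[0.8224, 0.5686, 0.0186, -0.4477], [0.4352, -0.6077, -0.6644, -0.1399], [-0.3665, 0.5545, -0.7472, 1.2887], [0.0, 0.0, 0.0, 1.0]]}
top {'fx': 447.624, 'fy': 447.624, 'cx': 318.9387, 'cy': 234.1306, 'view': [[-0.0165, -0.9999, -0.0015, 0.0161], [-0.9776, 0.0165, -0.2096, 0.5805], [0.2096, -0.002, -0.9778, 0.9525], [0.0, 0.0, 0.0, 1.0]]}
wrist {'fx': 372.117, 'fy': 372.117, 'cx': 320.311, 'cy': 235.5905, 'T_tool_cam': [[0.001, -0.9569, -0.2903, 0.0743], [1.0, 0.0011, -0.0003, -0.001], [0.0006, -0.2903, 0.9569, 0.0312], [0.0, 0.0, 0.0, 1.0]]}
```

View pics/scene0.png

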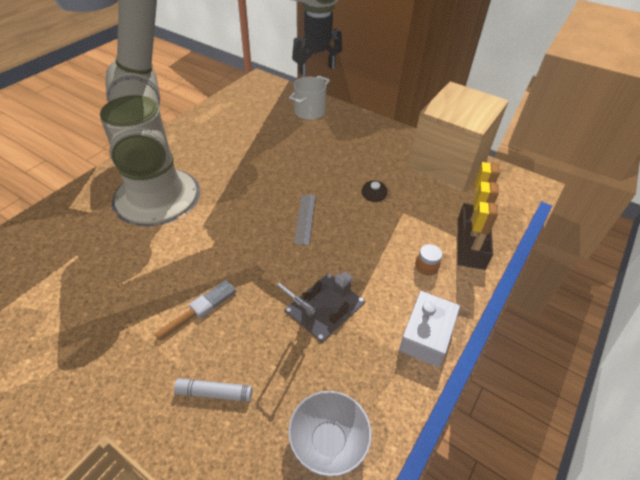

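View pics/top0.png

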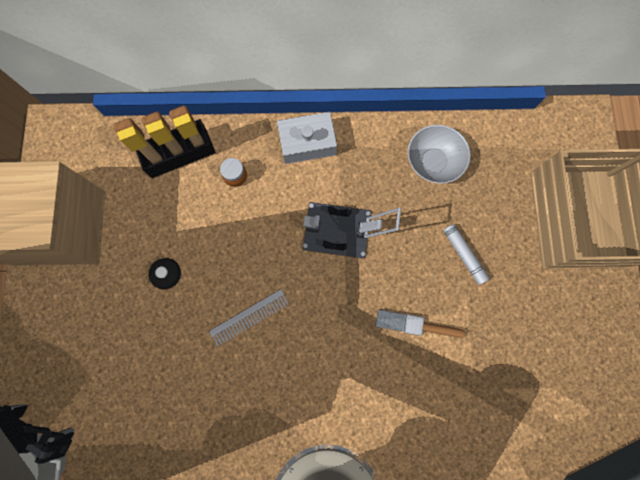

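View pics/wrist0.png

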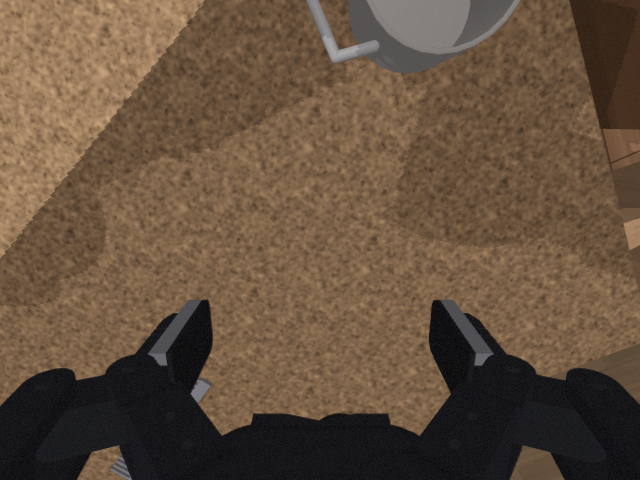

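The top view shows the bracket at about (338,230). Its keeper is to the left at (312,222), and the lever and bail lean right at (370–400,222). The torch is at (466,254). Next I'll enlarge these areas and measure.

```bash
cat > h.py <<'E'
import numpy as np,cv2
from workcell import robot
from scipy.spatial.transform import Rotation as R
def ray(n,u,v,st=None):
    i=robot.camera_info(n)
    d=np.array([(u-i['cx'])/i['fx'],(v-i['cy'])/i['fy'],1.])
    if n=='wrist':
        T=np.eye(4);T[:3,:3]=R.from_rotvec(st['ee_rot']).as_matrix();T[:3,3]=st['ee_pos'];M=T@np.array(i['T_tool_cam'])
    else: M=np.linalg.inv(np.array(i['view']))
    return M[:3,3],M[:3,:3]@d
def plane(n,u,v,z,st=None):
    o,d=ray(n,u,v,st);return o+d*(z-o[2])/d[2]
def proj(n,p,st=None):
    i=robot.camera_info(n)
    if n=='wrist':
        T=np.eye(4);T[:3,:3]=R.from_rotvec(st['ee_rot']).as_matrix();T[:3,3]=st['ee_pos'];V=np.linalg.inv(T@np.array(i['T_tool_cam']))
    else: V=np.array(i['view'])
    q=V[:3,:3]@np.asarray(p)+V[:3,3];return np.array([i['fx']*q[0]/q[2]+i['cx'],i['fy']*q[1]/q[2]+i['cy']])
def tri(r1,r2):
    (a,d),(b,e)=r1,r2
    t=np.linalg.lstsq(np.c_[d,-e],b-a,rcond=None)[0];p,q=a+t[0]*d,b+t[1]*e
    return (p+q)/2,np.linalg.norm(p-q)
def save(im,name,crop=None,k=1):
    if crop: x0,y0,x1,y1=crop;im=im[y0:y1,x0:x1]
    cv2.imwrite('pics/'+name,cv2.resize(im[:,:,::-1],None,fx=k,fy=k,interpolation=cv2.INTER_CUBIC))
E
python3 - <<'E'
from h import *
t=cv2.imread('pics/top0.png')[:,:,::-1];s=cv2.imread('pics/scene0.png')[:,:,::-1]
save(t,'topc.png',(295,180,495,300),4);save(s,'scenec.png',(165,260,375,410),3.8)
E
```

```text
(no output)
```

View pics/topc.png

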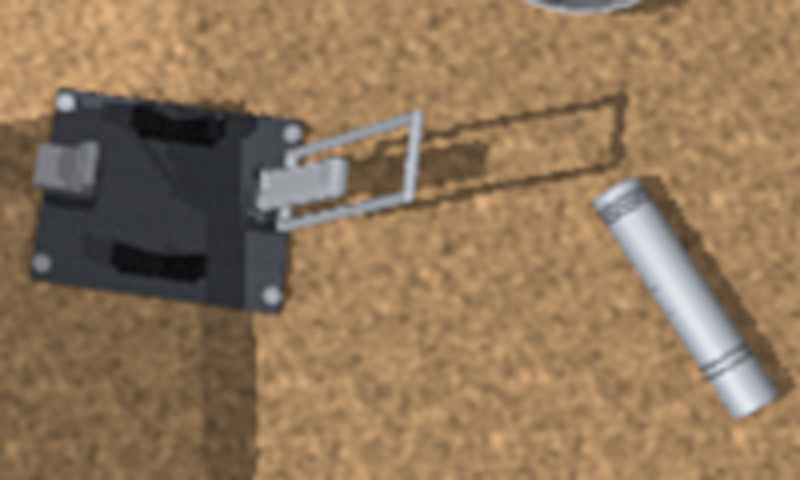

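View pics/scenec.png

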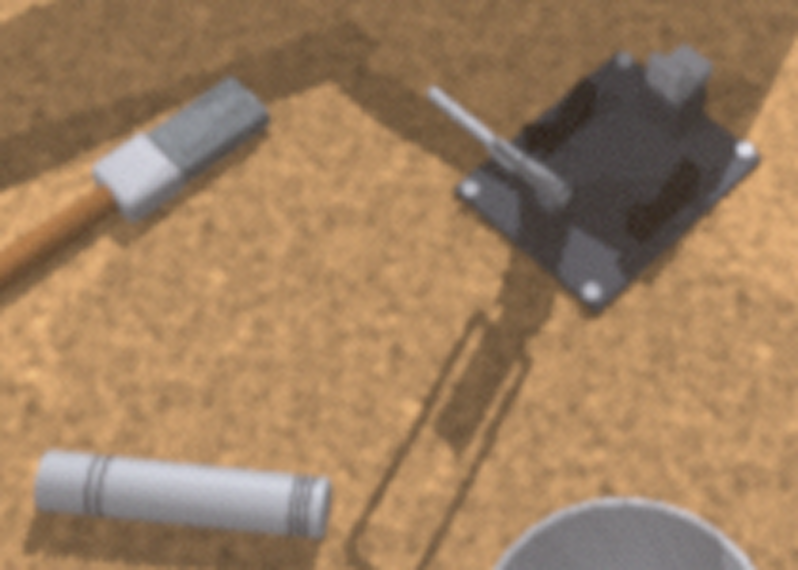

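```bash
python3 - <<'E'
from h import *
def T(x,y): return ((x+.5)/4+295-.5,(y+.5)/4+180-.5)
def S(x,y): return ((x+.5)/3.8+165-.5,(y+.5)/3.8+260-.5)
def S_(x,y):return ray('scene',*S(x,y))
def T_(x,y):return ray('top',*T(x,y))
scT=[plane('top',*T(*p),.007) for p in [(66,102),(292,133),(272,296),(41,263)]]
scS=[plane('scene',*S(*p),.007) for p in [(745,150),(591,292),(469,189),(624,61)]]
for a,b in zip(scT,scS): print(a.round(4),b.round(4))
scT=np.array(scT);scS=np.array(scS)
print('ctr',scT.mean(0),scS.mean(0))
for s in (scT,scS):
    d=(s[0]+s[3]-s[1]-s[2])/2; e=(s[0]-s[3]+s[1]-s[2])/2
    print('x axis yaw',np.degrees(np.arctan2(d[1],d[0])),np.linalg.norm(d),'othr',np.degrees(np.arctan2(e[1],e[0])),np.linalg.norm(e))
a=[plane('top',*T(*p),.015) for p in [(617,190),(755,403)]];b=[plane('scene',*S(*p),.015) for p in [(318,507),(45,479)]]
for q in (a,b):
    d=q[1]-q[0];print('torch',((q[0]+q[1])/2).round(4),np.linalg.norm(d),np.degrees(np.arctan2(d[1],d[0])))
print('bar',tri(T_(412,157),S_(434,92)))
print('leverend',tri(T_(345,178),S_(495,143)))
E
```

```text
[0.6646 0.0241 0.007 ] [0.6621 0.0272 0.007 ]
[ 0.6429 -0.1121  0.007 ] [ 0.6401 -0.1097  0.007 ]
[ 0.5434 -0.0963  0.007 ] [ 0.5406 -0.0939  0.007 ]
[0.5656 0.0402 0.007 ] [0.5633 0.0418 0.007 ]
ctr [ 0.60411315 -0.03601899  0.007     ] [ 0.60152535 -0.03365763  0.007     ]
x axis yaw 80.85767327541107 0.13808204722877693 othr -9.129713979908278 0.1004809825169234
x axis yaw 80.6926725952795 0.13812996833008087 othr -8.711427805550581 0.10022517911911777
torch [ 0.5385 -0.3381  0.015 ] 0.1459034390886555 -151.25659482656866
torch [ 0.5341 -0.3361  0.015 ] 0.14488862252928864 -150.90140393574026
bar (array([ 0.57545019, -0.15269905,  0.19726339]), np.float64(0.01162514369113412))
leverend (array([ 0.58535973, -0.12548148,  0.12885214]), np.float64(0.001004341521968252))
```

Request:
{"name": "carry_out", "arguments": {"series": [[-35, -33.5, 0, 0], [-35, -33.5, 0, 0], [-35, -33.5, 0, 0], [-35, -33.5, 0, 0], [-35, -33.5, 0, 0], [-35, -33.5, 0, 0], [-35, -33.5, 0, 0], [-35, -33.5, 0, 0], [-35, -33.5, 0, 0], [-35, -33.5, 0, 0], [-35, -33.5, 0, 0], [-35, -33.5, 0, 0]]}}

```text
clock: 1.35
ee_pos: [0.4361, -0.0816, 0.4032]
ee_rot: [0.67, 3.069, -0.002]
ft_force: [0.8, 0.8, 0.2]
grip_width: 0.0854
```

Request:
{"name": "carry_out", "arguments": {"series": [[-34, -31, 0, 0], [-34, -31, 0, 0], [-34, -31, 0, 0], [-34, -31, 0, 0], [-34, -31, 0, 0], [-29, -28, 0, 0], [0, 0, 0, 8.5], [0, 0, 0, 8.5], [0, 0, 0, 8.5], [0, 0, 0, 8.5], [0, 0, 0, 8.5], [0, 0, 0, 8.5]]}}

```text
clock: 2.55
ee_pos: [0.5428, -0.3502, 0.3956]
ee_rot: [-1.943, -2.458, 0.0]
ft_force: [-0.2, 0.9, -0.9]
grip_width: 0.0859
```

Request:
{"name": "carry_out", "arguments": {"series": [[0, 0, 0, 8.5], [0, 0, 0, 8.5], [0, 0, 0, 8.5], [0, 0, 0, 8.5], [0, 0, 0, 8.5], [0, 0, 0, 8.5], [0, 0, 0, 8.5], [0, 0, 0, 8.5], [0, 0, 0, 7], [0, 0, 0, 0]]}}

```text
clock: 3.55
ee_pos: [0.5429, -0.3504, 0.3913]
ee_rot: [-3.041, -0.736, 0.015]
ft_force: [0.2, 0.5, 0.7]
grip_width: 0.085
```

```bash
cat >> h.py <<'E'
def yaw(s):
    M=R.from_rotvec(s['ee_rot']).as_matrix();return np.degrees(np.arctan2(M[1,1],M[0,1]))
def totool(s,d):
    return R.from_rotvec(s['ee_rot']).as_matrix().T@np.asarray(d)*1000
def show(s): print('t',round(float(s['clock']),2),'p',s['ee_pos'].round(4),'yaw',yaw(s).round(2),'f',s['ft_force'].round(1),'w',round(float(s['grip_width']),4),'j',s['joint_pos'].round(2))
E
python3 - <<'E'
from h import *
s=robot.get_state();show(s);save(robot.capture('wrist'),'w1.png')
E
```

```text
t 3.55 p [ 0.5429 -0.3504  0.3913] yaw -62.81 f [0.2 0.5 0.7] w 0.085 j [-0.75  0.6   1.1  -0.    1.46  0.34]
```

View pics/w1.png

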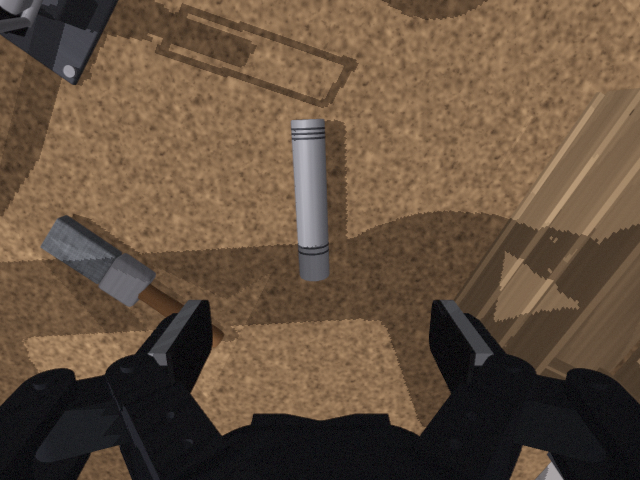

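The wrist view shows the torch upright in the image, from (308,121) to (314,279), roughly between the fingers but ahead of them.

```bash
python3 - <<'E'
from h import *
s=robot.get_state()
a=plane('wrist',308,126,.015,s);b=plane('wrist',314,276,.015,s);d=b-a;c=(a+b)/2
print(a,b,np.linalg.norm(d),np.degrees(np.arctan2(d[1],d[0])),c)
print(totool(s,[c[0]-s['ee_pos'][0],c[1]-s['ee_pos'][1],0.021+.155-s['ee_pos'][2]]))
E
```

```text
[ 0.59562824 -0.30488184  0.015     ] [ 0.46959857 -0.3755344   0.015     ] 0.14448273520540786 -150.7248967142454 [ 0.5326134  -0.34020812  0.015     ]
[ -3.15473055 -10.47356851 215.4435148 ]
```

Request:
{"name": "carry_out", "arguments": {"series": [[-3, -10, 0, -2], [0, 0, 40, 0], [0, 0, 40, 0], [0, 0, 40, 0], [0, 0, 35, 0], [0, 0, 25, 0], [0, 0, 15, 0], [0, 0, 0, 0]]}}

```text
clock: 4.4
ee_pos: [0.5329, -0.3405, 0.1895]
ee_rot: [-3.014, -0.842, 0.013]
ft_force: [0.2, 0.3, -0.8]
grip_width: 0.0859
```

```bash
python3 - <<'E'
from h import *
s=robot.get_state();show(s);save(robot.capture('wrist'),'w2.png')
E
```

```text
t 4.4 p [ 0.5329 -0.3405  0.1895] yaw -58.8 f [ 0.2  0.3 -0.8] w 0.0859 j [-0.75  0.77  1.36 -0.    1.03  0.27]
```

View pics/w2.png

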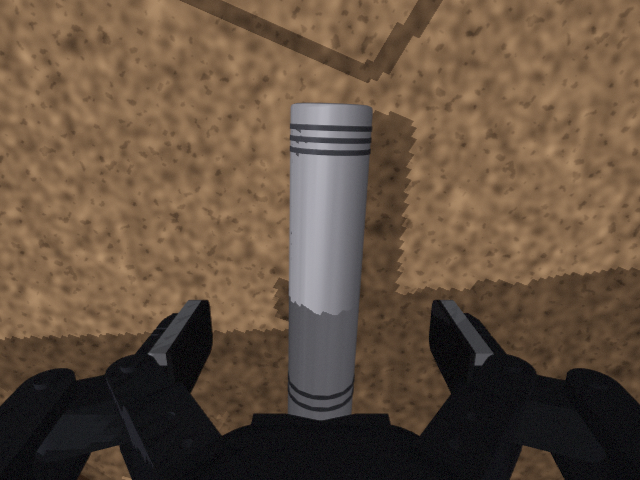

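```bash
python3 - <<'E'
from h import *
s=robot.get_state()
a=plane('wrist',331,128,.015,s);b=plane('wrist',321,395,.015,s);d=b-a
print(np.degrees(np.arctan2(d[1],d[0])),totool(s,a-s['ee_pos']),totool(s,b-s['ee_pos']),totool(s,plane('wrist',331,104,.015,s)-s['ee_pos']),totool(s,plane('wrist',320,416,.015,s)-s['ee_pos']))
E
```

```text
-150.51483771190442 [ 70.86957105   4.26876122 175.48614267] [-49.03268553   0.72804335 176.04693083] [ 79.30666912   4.18912618 175.45063715] [-61.10627112   0.2697274  176.10462394]
```

Request:
{"name": "carry_out", "arguments": {"series": [[2, 2, 6, 1.7], [0, 0, 6, 0], [0, 0, 0, 0]]}}

```text
clock: 4.75
ee_pos: [0.5367, -0.3418, 0.1809]
ee_rot: [-3.032, -0.798, 0.008]
ft_force: [0.3, 0.6, 0.5]
grip_width: 0.0854
```

Request:
{"name": "carry_out", "arguments": {"series": [[0, 0, 0, 0], [0, 0, 0, 0], [0, 0, 0, 0], [0, 0, 0, 0], [0, 0, 0, 0], [0, 0, 0, 0], [0, 0, 0, 0]], "grip": -1, "newtons": 40}}

```text
clock: 5.45
ee_pos: [0.537, -0.3421, 0.1825]
ee_rot: [-3.034, -0.8, 0.005]
ft_force: [0.6, -0.1, 0.9]
grip_width: 0.0285
```

Request:
{"name": "carry_out", "arguments": {"series": [[0, 0, -20, 0], [0, 0, -30, 0], [0, 0, -40, 0], [0, 0, -40, 0], [0, 0, -20, 0], [0, 0, 0, 0]]}}

```text
clock: 6.05
ee_pos: [0.5373, -0.3424, 0.3346]
ee_rot: [-3.027, -0.798, 0.012]
ft_force: [0.3, 0.1, -1.6]
grip_width: 0.0284
```

```bash
python3 - <<'E'
from h import *
s=robot.get_state();show(s);save(robot.capture('wrist'),'w3.png')
E
```

```text
t 6.05 p [ 0.5373 -0.3424  0.3346] yaw -60.47 f [ 0.3  0.1 -1.6] w 0.0284 j [-0.75  0.62  1.22 -0.    1.32  0.3 ]
```

View pics/w3.png

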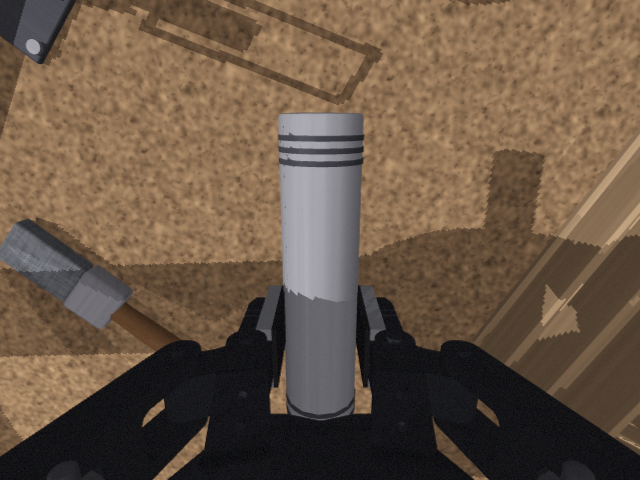

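Request:
{"name": "carry_out", "arguments": {"series": [[0, 0, -25, 8], [0, 0, -25, 8], [0, 0, -25, 8], [0, 0, -25, 8], [0, 0, 0, 6.7], [2, -40, 0, 0], [2, -40, 0, 0], [2, -40, 0, 0], [2, -40, 0, 0], [2, -40, 0, 0], [2, -40, 0, 0], [2, -40, 0, 0]]}}

```text
clock: 7.3
ee_pos: [0.6078, -0.068, 0.4114]
ee_rot: [-3.096, 0.308, 0.08]
ft_force: [1.5, -0.1, -1.7]
grip_width: 0.0283
```

Request:
{"name": "carry_out", "arguments": {"series": [[1, -25, 0, 0], [0, 0, 0, 0], [0, 0, 0, 0]]}}

```text
clock: 7.6
ee_pos: [0.6148, -0.0379, 0.4051]
ee_rot: [-3.094, 0.298, 0.096]
ft_force: [-0.0, -0.3, -2.8]
grip_width: 0.0287
```

```bash
python3 - <<'E'
from h import *
s=robot.get_state();show(s);save(robot.capture('wrist'),'w4.png')
print(totool(s,np.array([.6028,-.0348,0])-s['ee_pos']))
E
```

```text
t 7.6 p [ 0.6148 -0.0379  0.4051] yaw -101.06 f [-0.  -0.3 -2.8] w 0.0287 j [-0.25  0.53  1.18  0.02  1.5   1.51]
[ 13.74787412   9.56707335 404.96314068]
```

View pics/w4.png

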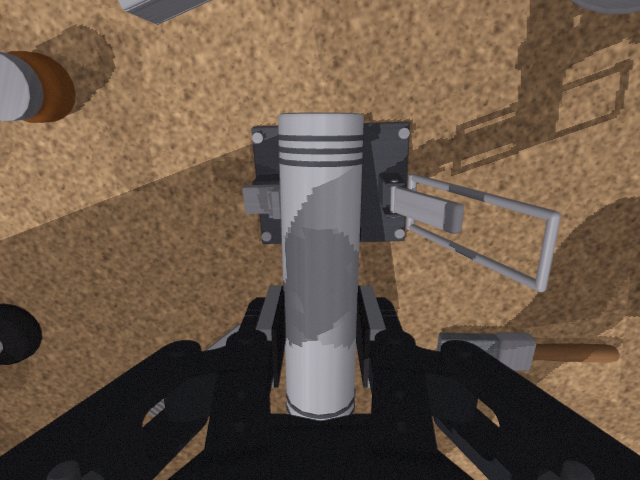

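The torch is held level in the jaws. The bracket is below and ahead, with screws at (257,138), (404,133), (399,234) and (266,237). The bail leans right, with its bar from (555,216) to (541,288). The tool has picked up a small tilt, so I'll quantify that too.

```bash
python3 - <<'E'
from h import *
s=robot.get_state();M=R.from_rotvec(s['ee_rot']).as_matrix();print(M.round(3))
P=np.array([plane('wrist',*p,.007,s) for p in [(257,138),(266,237),(399,234),(404,133)]])
print(P.round(4),P.mean(0));d=(P[0]+P[1]-P[2]-P[3])/2;print(np.degrees(np.arctan2(d[1],d[0])),np.linalg.norm(d))
for z in (.15,.16): 
  i=robot.camera_info('wrist');T=np.array(i['T_tool_cam']);dd=T[:3,:3]@np.array([(321-i['cx'])/i['fx'],(114-i['cy'])/i['fy'],1]);o=T[:3,3];print('end in tool',o+dd*(z-o[2])/dd[2])
E
```

```text
[[ 0.98  -0.192 -0.059]
 [-0.19  -0.981  0.038]
 [-0.065 -0.026 -0.998]]
[[ 0.6611  0.0234  0.007 ]
 [ 0.5618  0.0392  0.007 ]
 [ 0.5399 -0.0971  0.007 ]
 [ 0.6394 -0.1137  0.007 ]] [ 0.60054542 -0.03703209  0.007     ]
80.9413121534665 0.13840058859161367
end in tool [0.07576352 0.00118848 0.15      ]
end in tool [0.07598743 0.0012143  0.16      ]
```

Request:
{"name": "carry_out", "arguments": {"series": [[-3, 4, 0, -1.9], [1.5, 0.5, 25, 0], [1.5, 0.5, 25, 0], [1.5, 0.5, 25, 0], [1.5, 0.5, 25, 0], [1, 0.4, 15, 0], [0, 0, 0, 0], [0, 0, 0, 0]]}}

```text
clock: 8.45
ee_pos: [0.6088, -0.0508, 0.2814]
ee_rot: [-3.096, 0.265, 0.104]
ft_force: [1.5, 0.6, -1.5]
grip_width: 0.0285
```

```bash
cat >> h.py <<'E'
BC=np.array([.602,-.0357,0]);BY=np.radians(80.9)
BR=np.array([[np.cos(BY),-np.sin(BY),0],[np.sin(BY),np.cos(BY),0],[0,0,1]])
def tobr(p): return (BR.T@(np.asarray(p)-BC))*1000
def frbr(p): return BR@(np.asarray(p)/1000)+BC
E
python3 - <<'E'
from h import *
s=robot.get_state();M=R.from_rotvec(s['ee_rot']).as_matrix();show(s);print(M.round(3))
c=s['ee_pos']+M@[.001,.001,.1675];print('torch ctr in bracket',tobr(c),'tool d to seat',totool(s,frbr([0,0,30])-c),'dyaw',np.degrees(np.arctan2(M[1,0],M[0,0]))+9.1)
save(robot.capture('scene'),'s5.png',(165,160,425,360),3)
E
```

```text
t 8.45 p [ 0.6088 -0.0508  0.2814] yaw -99.83 f [ 1.5  0.6 -1.5] w 0.0285 j [-0.28  0.62  1.36  0.02  1.23  1.46]
[[ 0.983 -0.171 -0.064]
 [-0.168 -0.985  0.038]
 [-0.069 -0.027 -0.997]]
torch ctr in bracket [-10.14982497   1.46861708 114.2216645 ] tool d to seat [ 7.18376537 -7.88435565 84.1706303 ] dyaw -0.6181243840465616
```

View pics/s5.png

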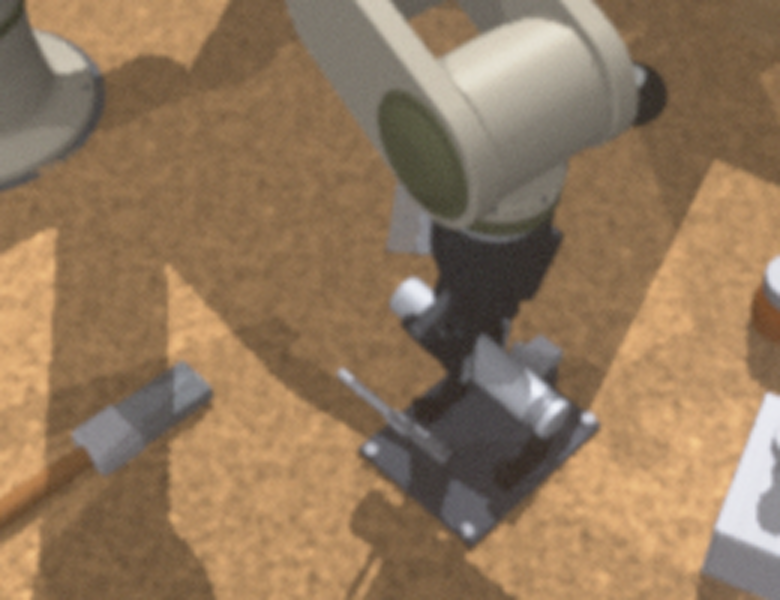

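Request:
{"name": "carry_out", "arguments": {"series": [[2, -10, 0, -0.6], [1.5, 0.7, 20, 0], [1.5, 0.7, 20, 0], [0, 0, 0, 0]]}}

```text
clock: 8.9
ee_pos: [0.6142, -0.0403, 0.2448]
ee_rot: [-3.098, 0.246, 0.091]
ft_force: [0.1, 0.3, -1.9]
grip_width: 0.0286
```

```bash
cat >> h.py <<'E'
def tq(s):
    M=R.from_rotvec(s['ee_rot']).as_matrix();show(s)
    c=s['ee_pos']+M@[.001,.001,.1675];print('tilt',M[2].round(3),'torch ctr br',tobr(c).round(1),'to seat',totool(s,frbr([0,0,30])-c).round(1),'dyaw',np.degrees(np.arctan2(M[1,0],M[0,0]))+9.1)
E
python3 - <<'E'
from h import *
s=robot.get_state();tq(s);save(robot.capture('wrist'),'w6.png')
E
```

```text
t 8.9 p [ 0.6142 -0.0403  0.2448] yaw -99.12 f [ 0.1  0.3 -1.9] w 0.0286 j [-0.26  0.67  1.37  0.02  1.16  1.46]
tilt [-0.061 -0.028 -0.998] torch ctr br [ 1.  -3.6 77.6] to seat [-0.7  2.4 47.7] dyaw 0.07355482591207085
```

View pics/w6.png

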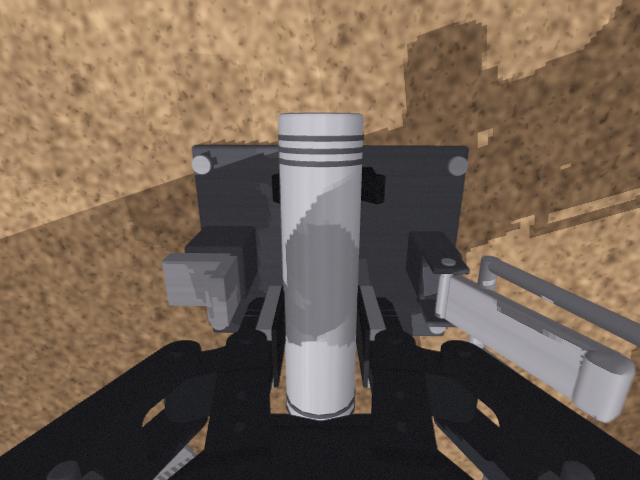

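```bash
python3 - <<'E'
from h import *
s=robot.get_state()
for p in [(202,165),(458,166)]: print(tobr(plane('wrist',*p,.007,s)).round(1),'expect about ∓69, -50')
E
```

```text
[ 68.1 -50.1   7. ] expect about ∓69, -50
[-71.7 -50.2   7. ] expect about ∓69, -50
```

Request:
{"name": "carry_out", "arguments": {"series": [[-3, 2, 0, 0], [1, 0.6, 15, 0], [1, 0.6, 15, 0], [0.5, 0.3, 8, 0], [0, 0, 0, 0], [0, 0, 0, 0]]}}

```text
clock: 9.55
ee_pos: [0.6121, -0.0422, 0.2084]
ee_rot: [-3.1, 0.245, 0.08]
ft_force: [0.2, -0.1, -1.8]
grip_width: 0.0284
```

```bash
python3 - <<'E'
from h import *
s=robot.get_state();tq(s);save(robot.capture('scene'),'s7.png',(240,220,400,340),5)
E
```

```text
t 9.55 p [ 0.6121 -0.0422  0.2084] yaw -99.08 f [ 0.2 -0.1 -1.8] w 0.0284 j [-0.26  0.72  1.41  0.02  1.08  1.45]
tilt [-0.054 -0.027 -0.998] torch ctr br [-1.3 -3.  41.2] to seat [-2.4 -1.  11.3] dyaw 0.10654206383600595
```

View pics/s7.png

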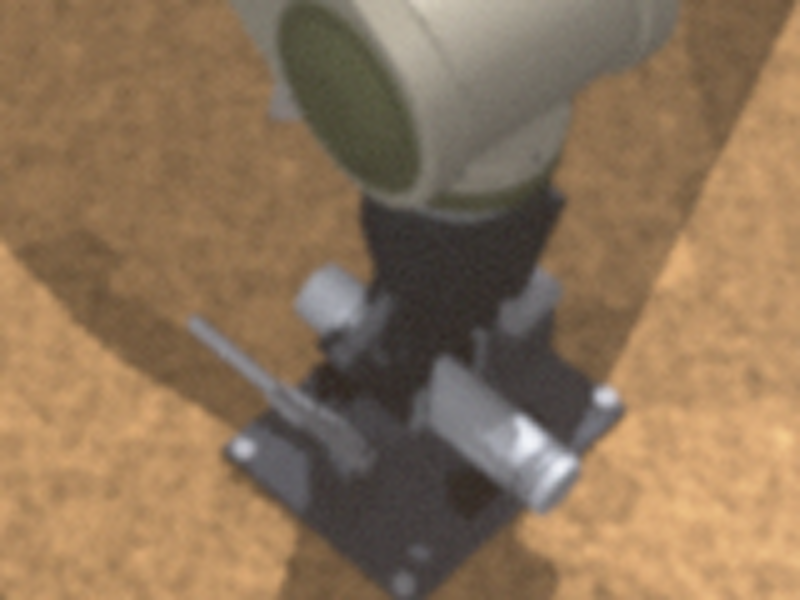

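Request:
{"name": "carry_out", "arguments": {"series": [[-2.5, 0, 4, 0], [0.2, 0, 4, 0], [0.2, 0, 3, 0], [0, 0, 0, 0]]}}

```text
clock: 10.0
ee_pos: [0.6095, -0.0417, 0.1984]
ee_rot: [-3.101, 0.245, 0.076]
ft_force: [-2.1, -0.0, 3.0]
grip_width: 0.0283
```

Request:
{"name": "carry_out", "arguments": {"series": [[0, 0, 4, 0], [0, 0, 4, 0], [0, 0, 0, 0]], "newtons": 25, "grip": -1}}

```text
clock: 10.3
ee_pos: [0.6096, -0.0415, 0.1982]
ee_rot: [-3.102, 0.243, 0.073]
ft_force: [0.1, 1.0, -2.0]
grip_width: 0.0281
```

```bash
python3 - <<'E'
from h import *
s=robot.get_state();tq(s)
E
```

```text
t 10.3 p [ 0.6096 -0.0415  0.1982] yaw -99.01 f [ 0.1  1.  -2. ] w 0.0281 j [-0.26  0.73  1.42  0.02  1.05  1.45]
tilt [-0.049 -0.025 -0.998] torch ctr br [-1.3 -1.2 30.9] to seat [-1.2 -1.3  1. ] dyaw 0.16267203632213345
```

Request:
{"name": "carry_out", "arguments": {"series": [[0, 0, 6, 0], [0, 0, 6, 0], [0, 0, 6, 0]]}}

```text
clock: 10.6
ee_pos: [0.612, -0.0415, 0.1925]
ee_rot: [-3.106, 0.243, 0.045]
ft_force: [-14.2, 1.5, 45.5]
grip_width: 0.0284
```

```bash
python3 - <<'E'
from h import *
s=robot.get_state();tq(s);save(robot.capture('wrist'),'w8.png');save(robot.capture('scene'),'s8.png',(240,220,400,340),5)
E
```

```text
t 10.6 p [ 0.612  -0.0415  0.1925] yaw -98.96 f [-14.2   1.5  45.5] w 0.0284 j [-0.26  0.74  1.42  0.02  1.02  1.45]
tilt [-0.031 -0.023 -0.999] torch ctr br [-1.3 -6.6 25.1] to seat [-6.8 -1.4 -4.7] dyaw 0.17886088172835635
```

View pics/w8.png

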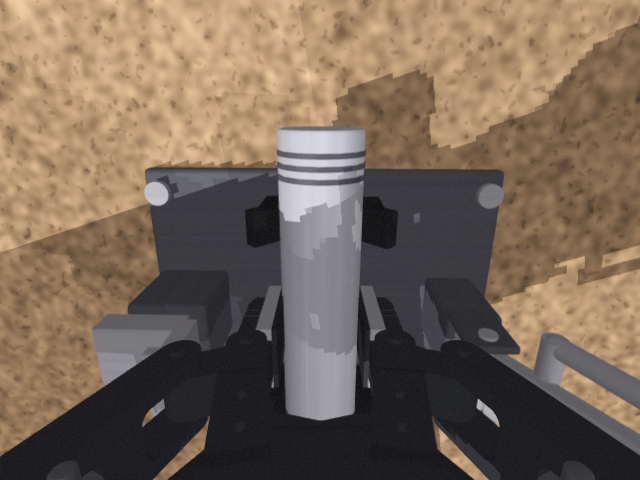

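View pics/s8.png

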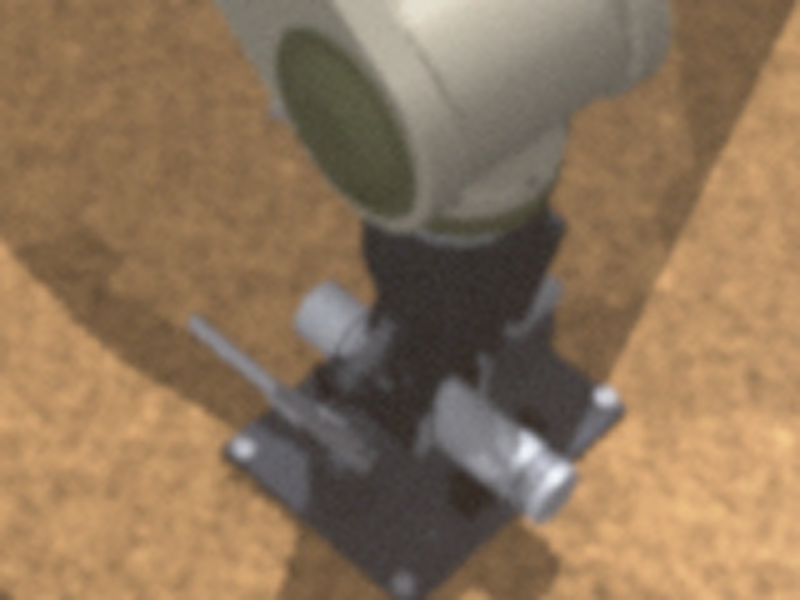

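Request:
{"name": "carry_out", "arguments": {"series": [[0, 0, -2, 0], [0, 0, 0, 0]]}}

```text
clock: 10.9
ee_pos: [0.6127, -0.0418, 0.1955]
ee_rot: [-3.107, 0.245, 0.038]
ft_force: [-1.0, -0.4, -2.5]
grip_width: 0.0286
```

```bash
python3 - <<'E'
from h import *
s=robot.get_state();tq(s)
im=robot.capture('wrist');save(im,'w9.png')
for p in [(321,128)]: print('end rim',tobr(plane('wrist',*p,.045,s)).round(1))
for p in [(157,194),(490,196)]: print('screws',tobr(plane('wrist',*p,.007,s)).round(1))
E
```

```text
t 10.9 p [ 0.6127 -0.0418  0.1955] yaw -99.02 f [-1.  -0.4 -2.5] w 0.0286 j [-0.26  0.73  1.42  0.02  1.02  1.45]
tilt [-0.026 -0.023 -0.999] torch ctr br [-1.5 -8.1 28.1] to seat [-8.1 -1.6 -1.7] dyaw 0.11442380128475094
end rim [ -2.  -79.2  45. ]
screws [ 69.1 -50.3   7. ]
screws [-72.4 -50.5   7. ]
```

View pics/w9.png

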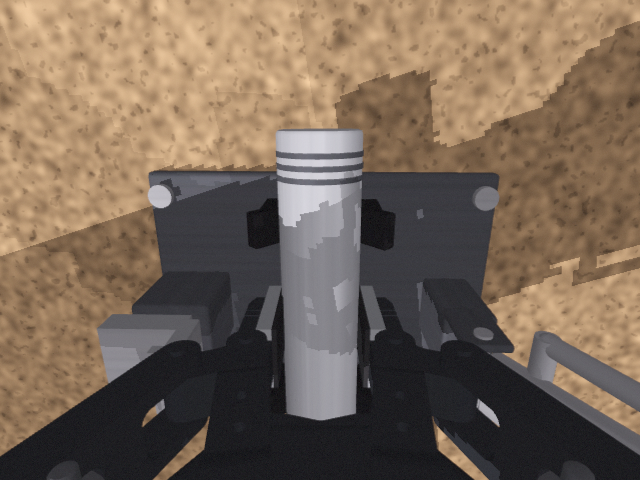

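Request:
{"name": "carry_out", "arguments": {"series": [[-1, 0, 4, 0], [0, 0, 0, 0]], "newtons": 20, "grip": -1}}

```text
clock: 11.15
ee_pos: [0.6118, -0.0417, 0.1928]
ee_rot: [-3.107, 0.245, 0.036]
ft_force: [-3.8, -0.8, 4.7]
grip_width: 0.0286
```

Request:
{"name": "carry_out", "arguments": {"series": [[0, 0, 3, 0], [0, 0, 0, 0]]}}

```text
clock: 11.35
ee_pos: [0.6119, -0.0416, 0.1931]
ee_rot: [-3.107, 0.245, 0.035]
ft_force: [-0.8, -0.7, 0.1]
grip_width: 0.0283
```

```bash
python3 - <<'E'
from h import *
s=robot.get_state();tq(s)
E
```

```text
t 11.35 p [ 0.6119 -0.0416  0.1931] yaw -99.03 f [-0.8 -0.7  0.1] w 0.0283 j [-0.26  0.73  1.42  0.02  1.01  1.45]
tilt [-0.025 -0.023 -0.999] torch ctr br [-1.5 -7.6 25.6] to seat [-7.7 -1.6 -4.2] dyaw 0.10149250275043187
```

The weight is off the fingers, so the torch is resting in the grooves. I'll open to about 43 mm, within the clearance on each side.

Request:
{"name": "carry_out", "arguments": {"series": [[0, 0, 0, 0], [0, 0, 0, 0], [0, 0, 0, 0]], "grip": 0.0}}

```text
clock: 11.65
ee_pos: [0.6119, -0.0442, 0.1935]
ee_rot: [-3.112, 0.246, 0.034]
ft_force: [-1.3, 1.9, 4.9]
grip_width: 0.0427
```

Request:
{"name": "carry_out", "arguments": {"series": [[0, 0, -15, 0], [0, 0, -25, 0], [0, 0, -30, 0], [0, 0, -30, 0], [0, 0, 0, 0]]}}

```text
clock: 12.15
ee_pos: [0.6139, -0.0462, 0.2971]
ee_rot: [-3.111, 0.245, 0.038]
ft_force: [0.1, -0.2, 0.1]
grip_width: 0.0428
```

```bash
python3 - <<'E'
from h import *
s=robot.get_state();tq(s);im=robot.capture('wrist');save(im,'w10.png')
E
```

```text
t 12.15 p [ 0.6139 -0.0462  0.2971] yaw -99.03 f [ 0.1 -0.2  0.1] w 0.0428 j [-0.27  0.61  1.34  0.02  1.22  1.45]
tilt [-0.026 -0.019 -0.999] torch ctr br [ -6.3 -10.  129.7] to seat [ -7.4  -4.4 100. ] dyaw 0.0994375722338301
```

View pics/w10.png

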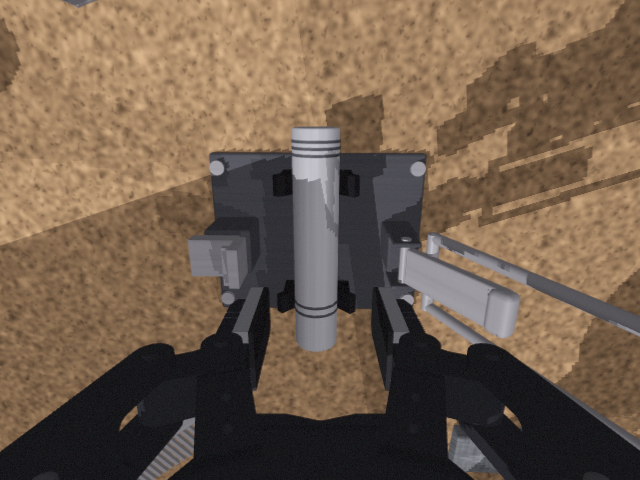

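The torch lies in both saddles, with its ends at rows 127 and 348 and its axis at column 316. Next I'll compute its centring, refine the bracket pose from the four screws, and measure the bail.

```bash
python3 - <<'E'
from h import *
s=robot.get_state()
print('near end rim',tobr(plane('wrist',316,127,.045,s)),'far',tobr(plane('wrist',316,349,.030,s)))
P=np.array([plane('wrist',*p,.007,s) for p in [(217,168),(229,299),(407,299),(418,169)]])
d=(P[0]+P[1]-P[2]-P[3])/2;print('br',tobr(P.mean(0)),np.degrees(np.arctan2(d[1],d[0])),np.linalg.norm(d))
top=robot.capture('top');save(top,'t10.png',(295,180,495,300),4)
E
```

```text
near end rim [ -2.10227161 -76.66329117  45.        ] far [-1.41761636 79.8400165  30.        ]
br [-1.79921516  1.61383975  7.        ] 81.24743456457234 0.13654599436772275
```

View pics/t10.png

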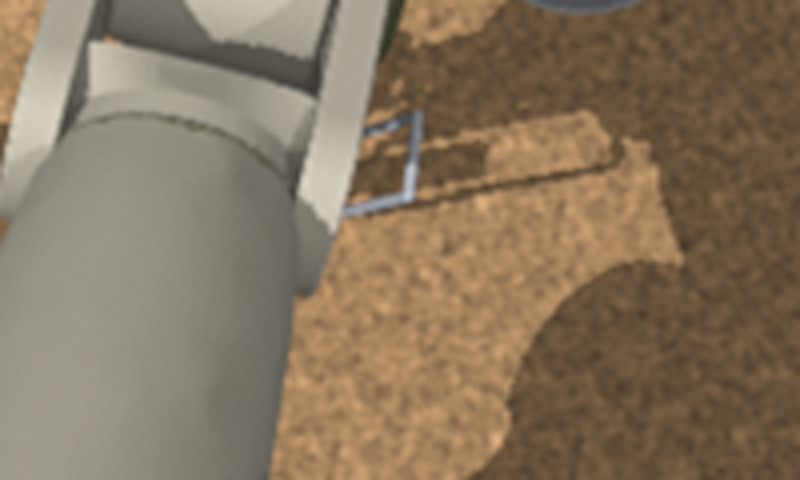

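Request:
{"name": "carry_out", "arguments": {"series": [[0, 0, -30, 0], [0, 0, -30, 0], [0, 0, -30, 0], [0, 0, -20, 0], [0, 0, 0, 0], [0, 0, 0, -8.2], [0, 0, 0, -8.2], [0, 0, 0, -8.2], [0, 0, 0, -8.2], [0, 0, 0, -8.2], [0, 0, 0, -8.2], [0, 0, 0, -8.2]], "grip": 0.6}}

```text
clock: 13.45
ee_pos: [0.6165, -0.0482, 0.3825]
ee_rot: [-2.785, -1.316, 0.069]
ft_force: [0.4, -0.0, 0.7]
grip_width: 0.0681
```

Request:
{"name": "carry_out", "arguments": {"series": [[0, 0, 0, -8.2], [0, 0, 0, -8.2], [0, 0, 0, -8.2], [0, 0, 0, -8], [0, 0, 0, 0]]}}

```text
clock: 13.95
ee_pos: [0.6161, -0.0479, 0.3697]
ee_rot: [-2.258, -2.058, 0.054]
ft_force: [1.0, -0.5, -0.4]
grip_width: 0.0686
```

```bash
sed -i 's/^BC=.*;BY/BC=np.array([.6017,-.0375,0]);BY/' h.py; cat >> h.py <<'E'
def st():
    s=robot.get_state();M=R.from_rotvec(s['ee_rot']).as_matrix();show(s)
    print('tilt',M[2].round(3),'xyaw',np.degrees(np.arctan2(M[1,0],M[0,0])).round(2))
    for L in (.155,.173): print(' tool@',L,'br',tobr(s['ee_pos']+M@[0,0,L]).round(1))
    return s,M
E
python3 - <<'E'
from h import *
s,M=st();im=robot.capture('wrist');save(im,'w11.png');save(robot.capture('scene'),'s11.png',(215,220,375,340),5)
E
```

```text
t 13.95 p [ 0.6161 -0.0479  0.3697] yaw -5.23 f [ 1.  -0.5 -0.4] w 0.0686 j [-0.27  0.56  1.22  0.02  1.45 -0.18]
tilt [ 0.032 -0.087 -0.996] xyaw 84.61
 tool@ 0.155 br [ -3.9  -2.  215.4]
 tool@ 0.173 br [ -3.4  -0.4 197.5]
```

View pics/w11.png

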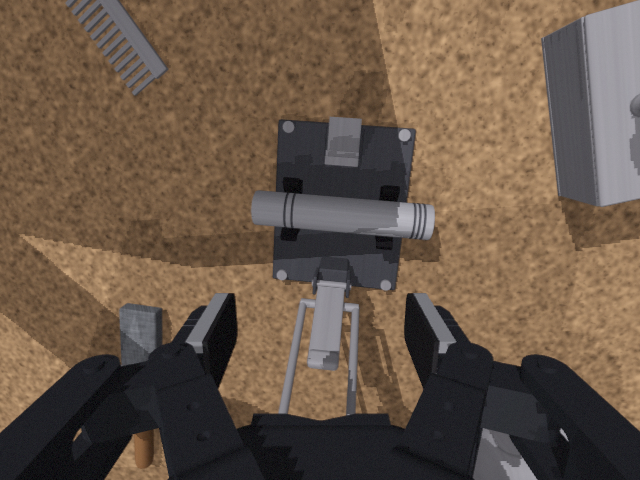

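View pics/s11.png

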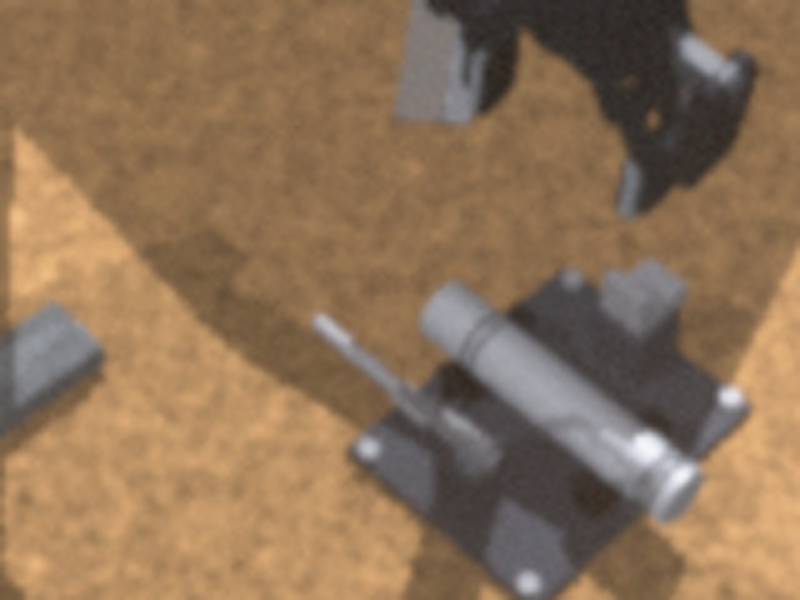

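```bash
python3 - <<'E'
from h import *
sp={'ee_pos':np.array([.6148,-.0379,.4051]),'ee_rot':np.array([-3.094,.298,.096])}
rw=ray('wrist',548,252,sp);rt=ray('top',(412.5)/4+294.5,(157.5)/4+179.5)
# bar from scene s11: end ~ (320,322)/5+(215,220)
rs=ray('scene',(322)/5+214.5+.1,(322)/5+219.6)
for n,r in (('w',rw),('t',rt),('s',rs)):
    o,d=tobr(r[0]),BR.T@r[1];print(n,(o+d*(0-o[1])/d[1]).round(1))
for a,b in ((rw,rt),(rw,rs),(rt,rs)):
    p,e=tri(a,b);print(tobr(p).round(1),e)
# circle model: intersect wrist/top rays with circle of bar about pin for lever th, in least squares
o,d=zip(*[(tobr(r[0]),BR.T@r[1]) for r in (rw,rt)])
for th in (.3,.4,.5,.6):
    pin=np.array([-54-18*np.sin(th+.21),56+18*np.cos(th+.21)])
    for z in (160,170,180,190):
        pts=[oo+dd*(z-oo[2])/dd[2] for oo,dd in zip(o,d)]
        print(th,z,[p[:2].round(1).tolist() for p in pts],[round(float(np.hypot(p[0]-pin[0],z-pin[1])),1) for p in pts])
E
```

```text
w [-116.     0.   178.8]
t [-115.5    0.   182.1]
s [-131.8    0.   215.8]
[-115.6   -0.5  179.8] 0.00038439891298405017
[-116.9    8.1  183.1] 0.018361633898899003
[-117.9    7.5  196.9] 0.01137600601681175
0.3 160 [[-127.6, 8.3], [-118.6, -6.0]] [109.5, 104.4]
0.3 170 [[-121.5, 3.9], [-117.2, -3.3]] [114.5, 112.3]
0.3 180 [[-115.3, -0.5], [-115.7, -0.6]] [120.4, 120.5]
0.3 190 [[-109.2, -4.9], [-114.3, 2.2]] [127.1, 129.0]
0.4 160 [[-127.6, 8.3], [-118.6, -6.0]] [109.4, 104.5]
0.4 170 [[-121.5, 3.9], [-117.2, -3.3]] [114.5, 112.4]
0.4 180 [[-115.3, -0.5], [-115.7, -0.6]] [120.6, 120.7]
0.4 190 [[-109.2, -4.9], [-114.3, 2.2]] [127.4, 129.3]
0.5 160 [[-127.6, 8.3], [-118.6, -6.0]] [109.5, 104.7]
0.5 170 [[-121.5, 3.9], [-117.2, -3.3]] [114.8, 112.8]
0.5 180 [[-115.3, -0.5], [-115.7, -0.6]] [121.0, 121.2]
0.5 190 [[-109.2, -4.9], [-114.3, 2.2]] [127.9, 129.8]
0.6 160 [[-127.6, 8.3], [-118.6, -6.0]] [109.8, 105.1]
0.6 170 [[-121.5, 3.9], [-117.2, -3.3]] [115.2, 113.3]
0.6 180 [[-115.3, -0.5], [-115.7, -0.6]] [121.6, 121.8]
0.6 190 [[-109.2, -4.9], [-114.3, 2.2]] [128.7, 130.5]
```

```bash
cat >> h.py <<'E'
def need(p,L=.152):
    s,M=st();c=s['ee_pos']+M@[0,0,L];print('need tool',totool(s,frbr(p)-c).round(1),'turn',round(float(np.degrees(np.arctan2(M[1,0],M[0,0]))-80.9),2))
    print('world down in tool per 10mm',(-10*M[2]).round(2),'br x per 10', (M.T@(BR[:,0]*10)).round(2))
E
python3 - <<'E'
from h import *
need([-107.5,0,215])
E
```

```text
t 14.05 p [ 0.6161 -0.0479  0.3702] yaw -5.53 f [-0.6 -0.1  0.3] w 0.0684 j [-0.27  0.56  1.22  0.02  1.45 -0.17]
tilt [ 0.032 -0.087 -0.996] xyaw 84.31
 tool@ 0.155 br [ -3.9  -2.1 215.9]
 tool@ 0.173 br [ -3.4  -0.5 198. ]
need tool [-103.2   -8.4    1.3] turn 3.41
world down in tool per 10mm [-0.32  0.87  9.96] br x per 10 [9.98 0.62 0.26]
```

Request:
{"name": "carry_out", "arguments": {"series": [[0, 0, -10, 3.4], [-26, -2, -3, 0], [-26, -2, -3, 0], [-26, -2, -3, 0], [-25, -2, -3, 0], [0, 0, 0, 0], [0, 0, 0, 0]], "grip": 0.9}}

```text
clock: 14.75
ee_pos: [0.592, -0.1515, 0.3861]
ee_rot: [-2.345, -1.952, 0.063]
ft_force: [-0.4, 0.1, -0.5]
grip_width: 0.0811
```

```bash
python3 - <<'E'
from h import *
need([-107.5,0,162])
save(robot.capture('scene'),'s12.png',(215,200,375,320),5);save(robot.capture('wrist'),'w12.png')
E
```

```text
t 14.75 p [ 0.592  -0.1515  0.3861] yaw -10.38 f [-0.4  0.1 -0.5] w 0.0811 j [-0.44  0.54  1.22  0.    1.49 -0.26]
tilt [ 0.026 -0.096 -0.995] xyaw 79.48
 tool@ 0.155 br [-109.8    6.2  231.8]
 tool@ 0.173 br [-109.3    8.   213.9]
need tool [ 0.7 12.8 72. ] turn -1.42
world down in tool per 10mm [-0.26  0.96  9.95] br x per 10 [ 9.99 -0.22  0.28]
```

View pics/s12.png

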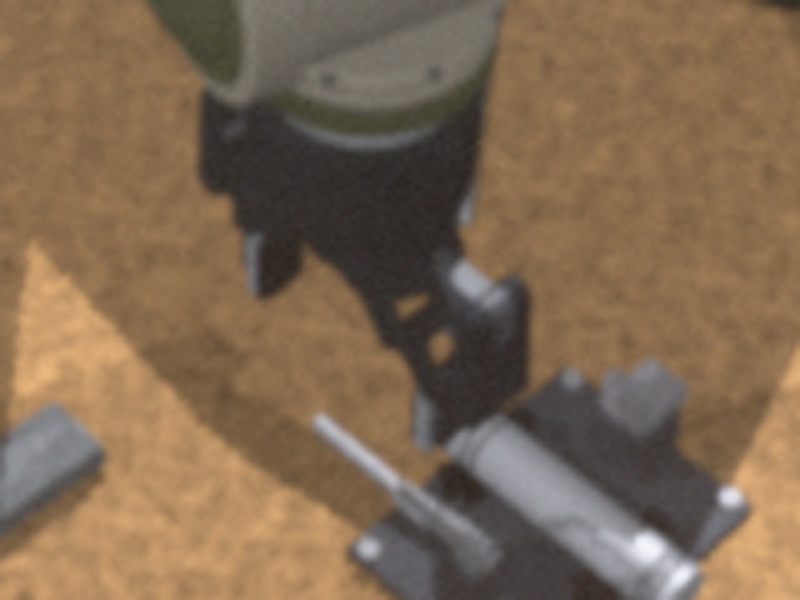

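View pics/w12.png

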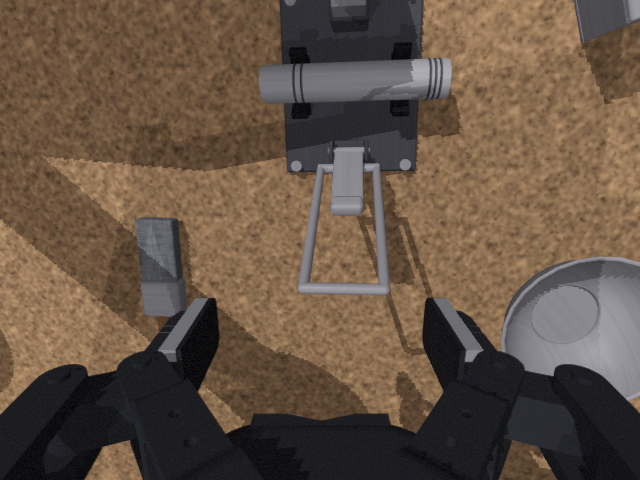

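```bash
python3 - <<'E'
from h import *
s=robot.get_state()
for p in [(304,288),(386,289),(345,288)]: print(tobr(plane('wrist',*p,.180,s)).round(1))
for p in [(346,212),(348,160)]: print('lever end top',tobr(plane('wrist',*p,.120,s)).round(1))
E
```

```text
[-116.7   20.4  180. ]
[-116.3  -21.6  180. ]
[-116.2   -0.8  180. ]
lever end top [-89.    0.3 120. ]
lever end top [-56.   -0.9 120. ]
```

Request:
{"name": "carry_out", "arguments": {"series": [[0, 7, 0, -1.4], [-0.5, 2, 20, 0], [-0.5, 2, 20, 0], [-0.5, 2, 20, 0], [0, 0, 8, 0], [0, 0, 0, 0]]}}

```text
clock: 15.45
ee_pos: [0.6019, -0.1474, 0.3148]
ee_rot: [-2.31, -1.995, 0.06]
ft_force: [0.4, -0.5, 0.5]
grip_width: 0.0815
```

```bash
python3 - <<'E'
from h import *
need([-107.5,-0.5,162])
save(robot.capture('wrist'),'w13.png')
E
```

```text
t 15.45 p [ 0.6019 -0.1474  0.3148] yaw -8.31 f [ 0.4 -0.5  0.5] w 0.0815 j [-0.43  0.61  1.28  0.    1.34 -0.28]
tilt [ 0.028 -0.093 -0.995] xyaw 81.54
 tool@ 0.155 br [-104.3   -3.2  160.6]
 tool@ 0.173 br [-103.8   -1.5  142.7]
need tool [-3.2 -2.8  1.7] turn 0.64
world down in tool per 10mm [-0.28  0.93  9.95] br x per 10 [10.    0.14  0.27]
```

View pics/w13.png

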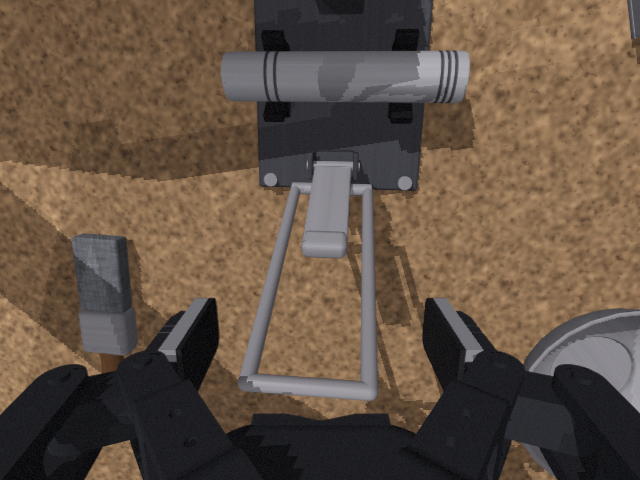

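The bail is between the open fingers, with its bar at (245–375,388). I'll do a small alignment and then grip the legs.

Request:
{"name": "carry_out", "arguments": {"series": [[-2, -3, 2, 0.6], [0, 0, 0, 0]]}}

```text
clock: 15.7
ee_pos: [0.5988, -0.1488, 0.3153]
ee_rot: [-2.323, -1.985, 0.058]
ft_force: [-0.1, -0.1, 0.3]
grip_width: 0.0811
```

Request:
{"name": "carry_out", "arguments": {"series": [[0, 0, 0, 0], [0, 0, 0, 0], [0, 0, 0, 0], [0, 0, 0, 0], [0, 0, 0, 0]], "grip": -0.1, "newtons": 25}}

```text
clock: 16.2
ee_pos: [0.5986, -0.1491, 0.3172]
ee_rot: [-2.326, -1.984, 0.057]
ft_force: [-2.2, 1.1, -1.4]
grip_width: 0.0482
```

```bash
python3 - <<'E'
from h import *
need([-107.5,-0.5,162])
save(robot.capture('wrist'),'w14.png')
E
```

```text
t 16.2 p [ 0.5986 -0.1491  0.3172] yaw -9.01 f [-2.2  1.1 -1.4] w 0.0482 j [-0.43  0.6   1.29  0.    1.34 -0.28]
tilt [ 0.026 -0.087 -0.996] xyaw 80.86
 tool@ 0.155 br [-106.7   -1.   162.8]
 tool@ 0.173 br [-106.3    0.5  144.9]
need tool [-0.8 -0.5  3.9] turn -0.04
world down in tool per 10mm [-0.26  0.87  9.96] br x per 10 [10.    0.02  0.26]
```

View pics/w14.png

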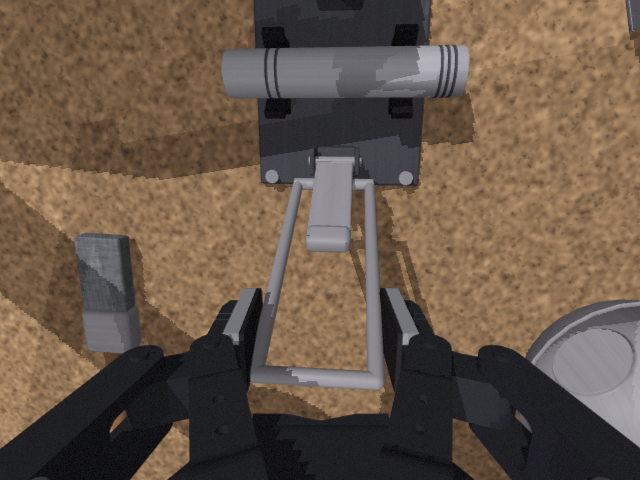

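Request:
{"name": "carry_out", "arguments": {"series": [[11, -0.3, -3.2, 0], [11, -0.3, -3.2, 0], [11, -0.1, -1.2, 0], [11, -0.1, -1.2, 0], [0, 0, 0, 0]]}}

```text
clock: 16.75
ee_pos: [0.6058, -0.1042, 0.3284]
ee_rot: [-2.331, -1.985, 0.06]
ft_force: [-3.0, -0.9, 1.7]
grip_width: 0.0482
```

```bash
python3 - <<'E'
from h import *
need([-63,-0.5,173],.155)
save(robot.capture('wrist'),'w15.png')
E
```

```text
t 16.75 p [ 0.6058 -0.1042  0.3284] yaw -9.11 f [-3.  -0.9  1.7] w 0.0482 j [-0.36  0.59  1.29  0.    1.35 -0.2 ]
tilt [ 0.022 -0.086 -0.996] xyaw 80.78
 tool@ 0.155 br [-61.9  -1.3 174.1]
 tool@ 0.173 br [-61.5   0.2 156.1]
need tool [-1.2 -0.7  1.1] turn -0.12
world down in tool per 10mm [-0.22  0.86  9.96] br x per 10 [10.   -0.    0.22]
```

View pics/w15.png

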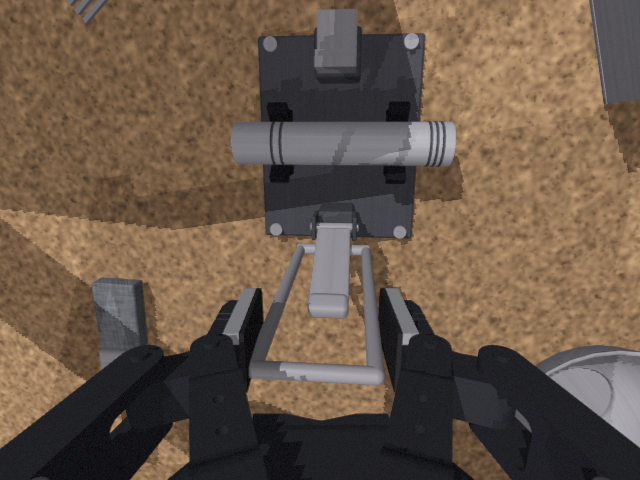

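Request:
{"name": "carry_out", "arguments": {"series": [[12, 0.3, 2, 0], [12, 0.3, 2, 0], [12, 0.4, 4.3, 0], [12, 0.4, 4.3, 0], [11, 0.6, 7.4, 0], [11, 0.6, 7.4, 0], [0, 0, 0, 0]]}}

```text
clock: 17.5
ee_pos: [0.6164, -0.0318, 0.3018]
ee_rot: [-2.323, -1.983, 0.066]
ft_force: [-1.6, 0.2, 1.0]
grip_width: 0.0467
```

```bash
python3 - <<'E'
from h import *
need([28.4,-0.5,129],.155)
save(robot.capture('wrist'),'w16.png')
E
```

```text
t 17.5 p [ 0.6164 -0.0318  0.3018] yaw -8.96 f [-1.6  0.2  1. ] w 0.0467 j [-0.24  0.62  1.31  0.02  1.31 -0.09]
tilt [ 0.024 -0.094 -0.995] xyaw 80.91
 tool@ 0.155 br [ 11.7   0.9 147.5]
 tool@ 0.173 br [ 12.1   2.6 129.6]
need tool [16.3  3.2 18.7] turn 0.01
world down in tool per 10mm [-0.24  0.94  9.95] br x per 10 [10.    0.02  0.24]
```

View pics/w16.png

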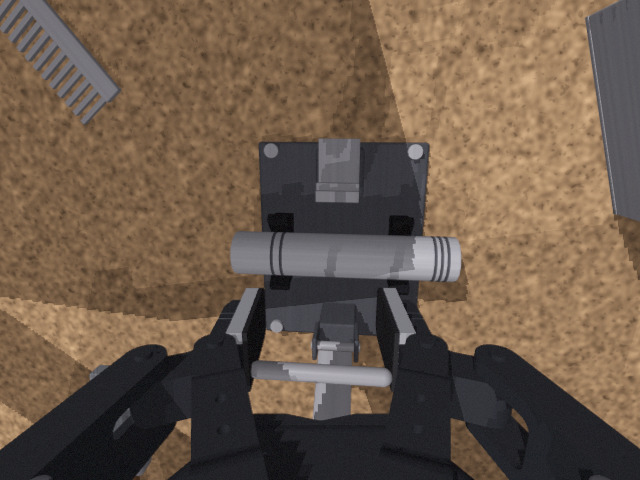

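```bash
python3 - <<'E'
from h import *
s=robot.get_state();M=R.from_rotvec(s['ee_rot']).as_matrix()
i=robot.camera_info('wrist');T=np.array(i['T_tool_cam'])
for u,v,Z in [(321,373,.126),(321,373,.135),(321,373,.115)]:
    c=np.array([(u-i['cx'])/i['fx']*Z,(v-i['cy'])/i['fy']*Z,Z]);t=T[:3,:3]@c+T[:3,3];print(t.round(4),tobr(s['ee_pos']+M@t))
save(robot.capture('scene'),'s16.png',(215,180,415,330),4)
E
```

```text
[-0.0082 -0.0004  0.1383] [  2.39228003  -0.37956202 164.430546  ]
[-0.014  -0.0003  0.1459] [ -3.2225665    0.31439422 156.68218905]
[-0.0011 -0.0004  0.1289] [  9.25487025  -1.22773075 173.90076006]
```

View pics/s16.png

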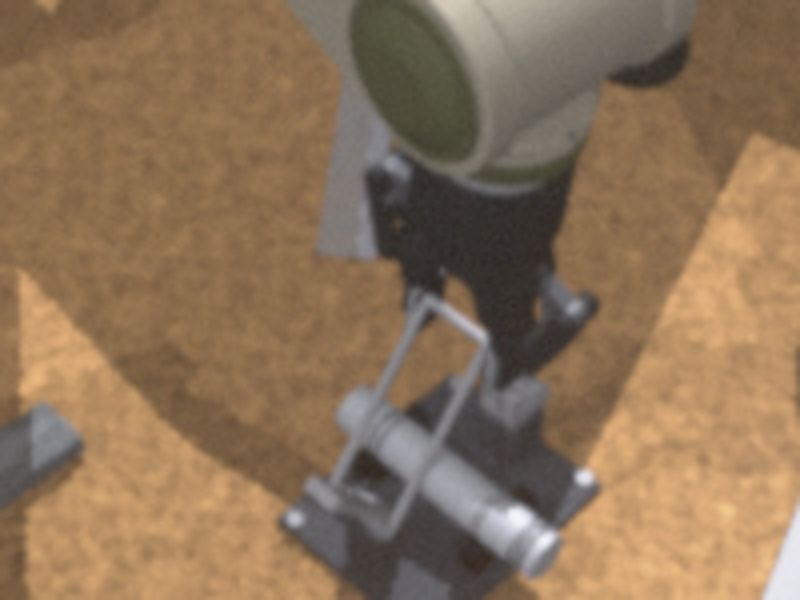

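```bash
python3 - <<'E'
from h import *
s=robot.get_state()
def q(u,v,su,sv):
    p,e=tri(ray('wrist',u,v,s),ray('scene',(su+.5)/4+214.5,(sv+.5)/4+179.5));return tobr(p).round(1),round(e*1000,1)
print(q(256,371,425,297),q(386,376,487,340))
r=ray('wrist',321,373,s);o,d=tobr(r[0]),BR.T@r[1];print('y=0',(o+d*(0-o[1])/d[1]))
for z in (140,150,155,160,165,170,175): 
    p=o+d*(z-o[2])/d[2];print(z,p.round(1))
E
```

```text
(array([  4.5,  20.7, 169.6]), np.float64(0.3)) (array([  5.6, -21.4, 169.8]), np.float64(0.6))
y=0 [ -1.97510732   0.         159.60211513]
140 [-16.2   1.8 140. ]
150 [ -8.9   0.9 150. ]
155 [ -5.3   0.4 155. ]
160 [ -1.7  -0.  160. ]
165 [  1.9  -0.5 165. ]
170 [  5.6  -0.9 170. ]
175 [  9.2  -1.4 175. ]
```

The bar is at bracket (5, 170) and the legs have slid to the back corner of the pads. I'll open, let the bail rest, and take a fresh grip.

Request:
{"name": "carry_out", "arguments": {"series": [[0, 0, 0, 0], [0, 0, 0, 0], [0, 0, 0, 0], [0, 0, 0, 0]], "grip": 0.5}}

```text
clock: 18.0
ee_pos: [0.6167, -0.0348, 0.3033]
ee_rot: [-2.328, -1.981, 0.063]
ft_force: [1.0, -0.4, 0.2]
grip_width: 0.0641
```

```bash
python3 - <<'E'
from h import *
st()
save(robot.capture('wrist'),'w17.png');save(robot.capture('scene'),'s17.png',(215,180,415,330),4)
E
```

```text
t 18.0 p [ 0.6167 -0.0348  0.3033] yaw -9.17 f [ 1.  -0.4  0.2] w 0.0641 j [-0.25  0.62  1.31  0.02  1.31 -0.09]
tilt [ 0.023 -0.091 -0.996] xyaw 80.71
 tool@ 0.155 br [  8.6  -0.3 149. ]
 tool@ 0.173 br [  9.    1.3 131.1]
```

View pics/w17.png

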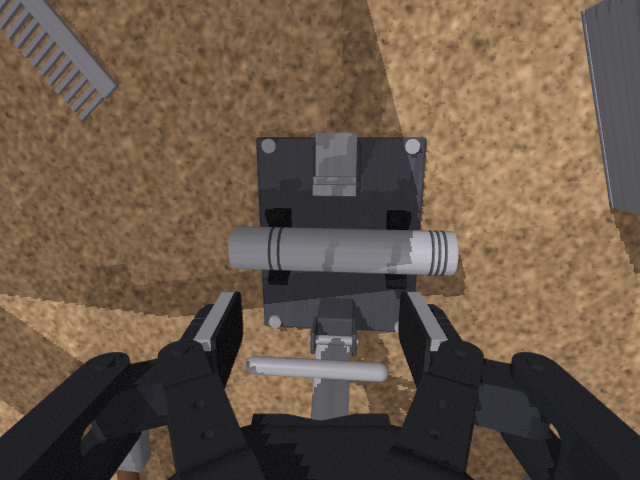

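View pics/s17.png

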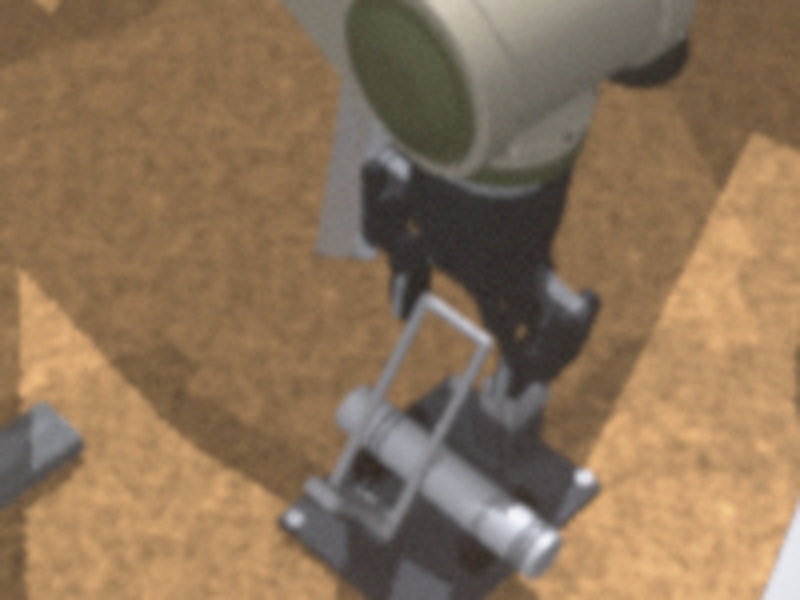

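```bash
python3 - <<'E'
from h import *
for su,sv,y in [(335,486,21),(391,533,-21),(427,296,21),(488,341,-21),(318,486,0),(330,492,0)]:
    o,d=ray('scene',(su+.5)/4+214.5,(sv+.5)/4+179.5);o=tobr(o);d=BR.T@d;print(su,sv,(o+d*(y-o[1])/d[1]).round(1))
E
```

```text
335 486 [-61.9  21.   67.4]
391 533 [-61.9 -21.   66.5]
427 296 [  6.1  21.  168.9]
488 341 [  6.6 -21.  168. ]
318 486 [-94.6   0.  122.7]
330 492 [-86.2   0.  108.7]
```

Request:
{"name": "carry_out", "arguments": {"series": [[-14, 0.3, -5, 0], [0, 0, 0, 0]]}}

```text
clock: 18.3
ee_pos: [0.6151, -0.05, 0.3084]
ee_rot: [-2.328, -1.981, 0.063]
ft_force: [0.4, 0.2, 0.3]
grip_width: 0.064
```

Request:
{"name": "carry_out", "arguments": {"series": [[0, 0, 0, 0], [0, 0, 0, 0], [0, 0, 0, 0], [0, 0, 0, 0]], "grip": -0.1, "newtons": 60}}

```text
clock: 18.7
ee_pos: [0.615, -0.0504, 0.3087]
ee_rot: [-2.328, -1.983, 0.063]
ft_force: [-1.7, 0.5, -1.3]
grip_width: 0.0467
```

```bash
python3 - <<'E'
from h import *
need([-6,-0.5,151])
save(robot.capture('wrist'),'w18.png')
E
```

```text
t 18.7 p [ 0.615  -0.0504  0.3087] yaw -9.11 f [-1.7  0.5 -1.3] w 0.0467 j [-0.27  0.61  1.3   0.01  1.32 -0.12]
tilt [ 0.023 -0.09  -0.996] xyaw 80.77
 tool@ 0.155 br [ -7.1  -1.3 154.3]
 tool@ 0.173 br [ -6.7   0.3 136.4]
need tool [ 1.  -0.5  6.4] turn -0.13
world down in tool per 10mm [-0.23  0.9   9.96] br x per 10 [10.   -0.    0.23]
```

View pics/w18.png

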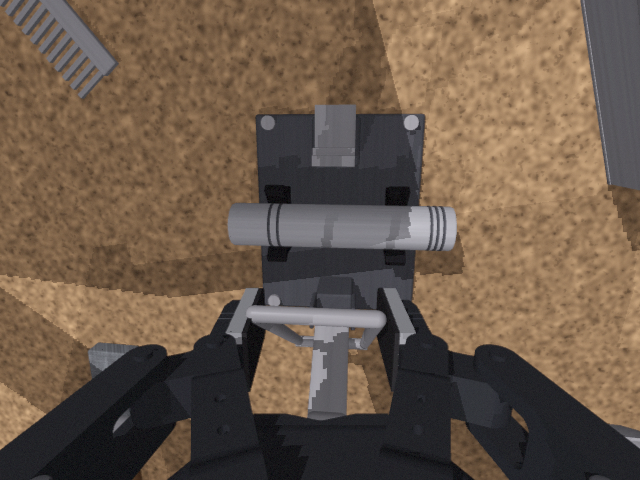

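Request:
{"name": "carry_out", "arguments": {"series": [[9, 0.5, 5.6, 0], [9, 0.5, 5.6, 0], [7.2, 0.7, 7.6, 0], [7.2, 0.7, 7.6, 0], [0, 0, 0, 0]]}}

```text
clock: 19.25
ee_pos: [0.6204, -0.0154, 0.2804]
ee_rot: [-2.327, -1.986, 0.069]
ft_force: [-1.5, -1.9, 2.0]
grip_width: 0.0459
```

```bash
python3 - <<'E'
from h import *
need([36.6,-0.5,110],.155)
save(robot.capture('wrist'),'w19.png');save(robot.capture('scene'),'s19.png',(215,180,415,330),4)
E
```

```text
t 19.25 p [ 0.6204 -0.0154  0.2804] yaw -8.97 f [-1.5 -1.9  2. ] w 0.0459 j [-0.22  0.65  1.32  0.01  1.27 -0.06]
tilt [ 0.018 -0.091 -0.996] xyaw 80.93
 tool@ 0.155 br [ 27.6  -0.8 126.1]
 tool@ 0.173 br [ 27.9   0.9 108.2]
need tool [ 8.7  1.2 16.2] turn 0.03
world down in tool per 10mm [-0.18  0.91  9.96] br x per 10 [10.    0.02  0.18]
```

View pics/w19.png

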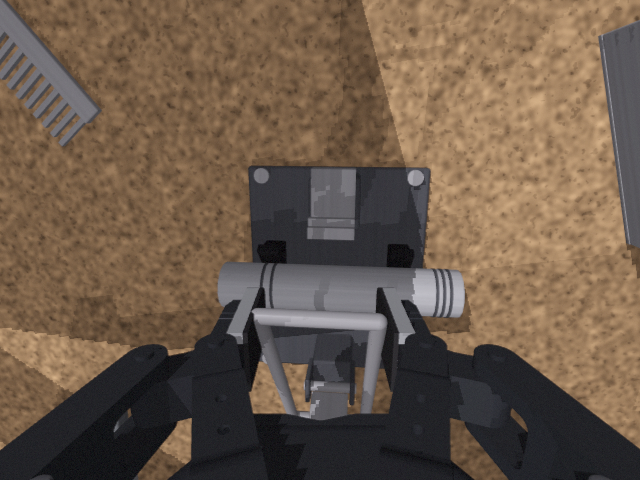

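View pics/s19.png

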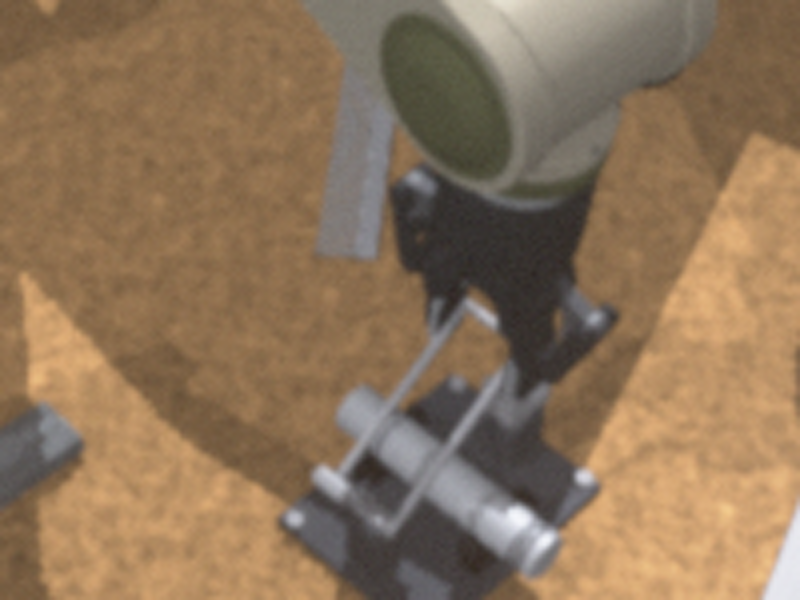

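```bash
cat >> h.py <<'E'
def onplane(r,y): 
    o,d=tobr(r[0]),BR.T@r[1];return (o+d*(y-o[1])/d[1]).round(1)
E
python3 - <<'E'
from h import *
s=robot.get_state()
def S(su,sv): return ray('scene',(su+.5)/4+214.5,(sv+.5)/4+179.5)
print(onplane(S(467,303),21),onplane(S(505,362),-21))
print('pin',onplane(S(343,472),21),onplane(S(391,530),-21),'leverend',onplane(S(318,468),11))
p,e=tri(ray('wrist',262,319,s),S(467,303));print(tobr(p),e)
E
```

```text
[ 39.4  21.  135.4] [ 22.7 -21.  136.4]
pin [-55.7  21.   74.2] [-62.  -21.   69.5] leverend [-83.9  11.  116.5]
[ 36.04516225  18.28298217 140.50808579] 4.048159678214224e-05
```

Request:
{"name": "carry_out", "arguments": {"series": [[0, 0, 0, 0], [0, 0, 0, 0], [-6, 0.4, -1, 0], [0, 0, 0, 0]], "grip": 0.3}}

```text
clock: 19.75
ee_pos: [0.62, -0.0229, 0.2828]
ee_rot: [-2.33, -1.981, 0.064]
ft_force: [-1.0, 0.6, 0.8]
grip_width: 0.0554
```

Request:
{"name": "carry_out", "arguments": {"series": [[0, 0, 0, 0], [0, 0, 0, 0], [0, 0, 0, 0]], "grip": -0.1}}

```text
clock: 20.05
ee_pos: [0.6201, -0.0234, 0.283]
ee_rot: [-2.331, -1.98, 0.063]
ft_force: [0.4, -0.1, 0.1]
grip_width: 0.0381
```

```bash
python3 - <<'E'
from h import *
need([21,-0.5,128])
save(robot.capture('wrist'),'w20.png')
E
```

```text
t 20.05 p [ 0.6201 -0.0234  0.283 ] yaw -9.26 f [ 0.4 -0.1  0.1] w 0.0381 j [-0.23  0.65  1.32  0.02  1.27 -0.07]
tilt [ 0.022 -0.089 -0.996] xyaw 80.63
 tool@ 0.155 br [ 20.3  -2.1 128.6]
 tool@ 0.173 br [ 20.7  -0.5 110.7]
need tool [ 0.7 -1.5  3.8] turn -0.27
world down in tool per 10mm [-0.22  0.89  9.96] br x per 10 [10.   -0.03  0.22]
```

View pics/w20.png

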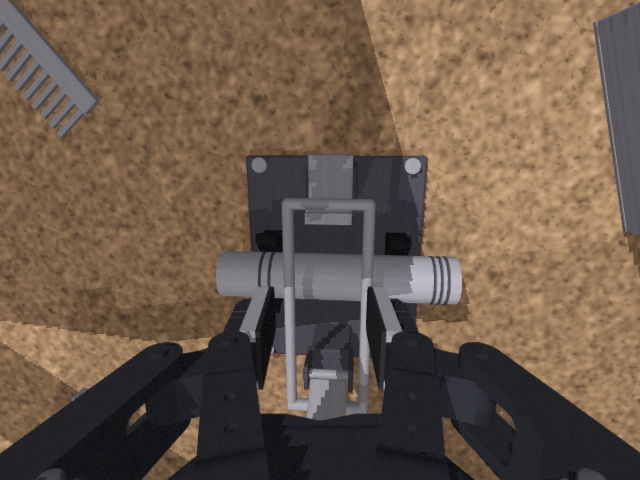

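The bail has dropped forward and now rests on the keeper, with its bar at (330,204). Next I'll measure the bar and regrip the legs low down.

```bash
python3 - <<'E'
from h import *
s=robot.get_state()
for z in (.067,.07): print(tobr(plane('wrist',330,204,z,s)).round(1),tobr(plane('wrist',288,204,z,s)).round(1),tobr(plane('wrist',372,204,z,s)).round(1))
print('keeper',[tobr(plane('wrist',*p,.0645,s)).round(1) for p in [(307,222),(352,224),(309,156),(353,156)]])
need([34,-0.5,70])
save(robot.capture('scene'),'s20.png',(255,230,385,330),6)
E
```

```text
[55. -1. 67.] [54.6 20.6 67. ] [ 55.3 -22.2  67. ]
[55.5 -1.2 70. ] [55.2 20.1 70. ] [ 55.8 -22.1  70. ]
keeper [array([44.7, 11.2, 64.5]), array([ 44.1, -12.4,  64.5]), array([78.7,  9.8, 64.5]), array([ 78.8, -12.2,  64.5])]
t 20.1 p [ 0.6201 -0.0234  0.283 ] yaw -9.26 f [-1.1 -0.1 -0.5] w 0.0384 j [-0.23  0.65  1.32  0.02  1.27 -0.07]
tilt [ 0.022 -0.089 -0.996] xyaw 80.63
 tool@ 0.155 br [ 20.3  -2.1 128.6]
 tool@ 0.173 br [ 20.7  -0.5 110.7]
need tool [12.4  3.6 61.8] turn -0.27
world down in tool per 10mm [-0.22  0.89  9.96] br x per 10 [10.   -0.03  0.22]
```

View pics/s20.png

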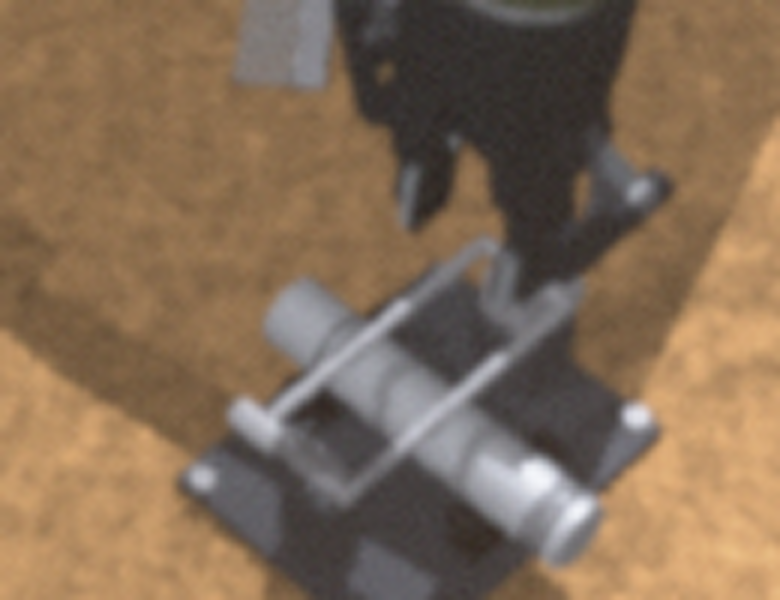

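Request:
{"name": "carry_out", "arguments": {"series": [[6, -1, 0, -0.3], [6, 0, 0, 0], [-0.4, 1.8, 20, 0], [-0.4, 1.8, 20, 0], [-0.3, 1.3, 14, 0], [0, 0, 0, 0], [0, 0, 0, 0]], "grip": 0.55}}

```text
clock: 20.85
ee_pos: [0.6217, -0.0078, 0.2285]
ee_rot: [-2.325, -1.99, 0.06]
ft_force: [0.0, 0.5, -0.6]
grip_width: 0.0659
```

```bash
python3 - <<'E'
from h import *
need([34,-0.9,68])
save(robot.capture('wrist'),'w21.png')
E
```

```text
t 20.85 p [ 0.6217 -0.0078  0.2285] yaw -8.82 f [ 0.   0.5 -0.6] w 0.0659 j [-0.2   0.71  1.36  0.02  1.16 -0.06]
tilt [ 0.023 -0.087 -0.996] xyaw 81.07
 tool@ 0.155 br [35.9 -1.6 74.1]
 tool@ 0.173 br [36.3 -0.  56.2]
need tool [-2.  -0.2  9.1] turn 0.17
world down in tool per 10mm [-0.23  0.87  9.96] br x per 10 [10.    0.05  0.22]
```

View pics/w21.png

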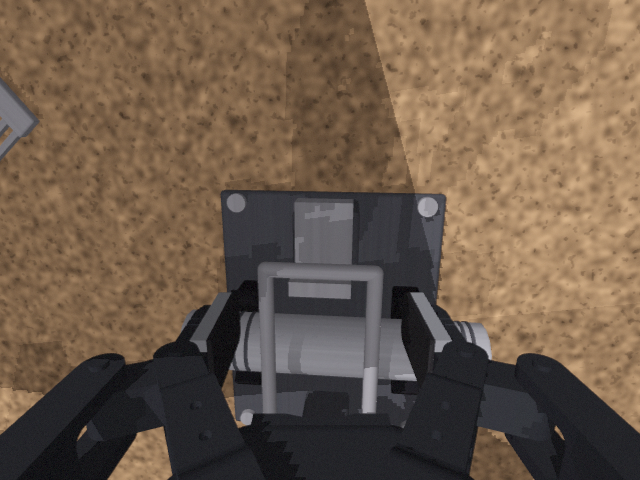

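Request:
{"name": "carry_out", "arguments": {"series": [[-1.5, 0.4, 9, 0], [0, 0, 0, 0]]}}

```text
clock: 21.1
ee_pos: [0.6212, -0.0092, 0.2201]
ee_rot: [-2.326, -1.991, 0.058]
ft_force: [-1.0, -0.3, -0.4]
grip_width: 0.0661
```

Request:
{"name": "carry_out", "arguments": {"series": [[0, 0, 0, 0], [0, 0, 0, 0], [0, 0, 0, 0], [0, 0, 0, 0]], "grip": -0.1, "newtons": 60}}

```text
clock: 21.5
ee_pos: [0.6207, -0.009, 0.2213]
ee_rot: [-2.324, -1.99, 0.062]
ft_force: [-0.1, 0.7, -0.8]
grip_width: 0.0457
```

```bash
python3 - <<'E'
from h import *
need([34,-0.9,68])
s=robot.get_state();save(robot.capture('wrist'),'w22.png')
E
```

```text
t 21.5 p [ 0.6207 -0.009   0.2213] yaw -8.79 f [-0.1  0.7 -0.8] w 0.0457 j [-0.21  0.72  1.36  0.02  1.15 -0.06]
tilt [ 0.022 -0.088 -0.996] xyaw 81.1
 tool@ 0.155 br [34.5 -0.6 67. ]
 tool@ 0.173 br [34.9  1.  49. ]
need tool [-0.5  0.2  1.9] turn 0.2
world down in tool per 10mm [-0.22  0.88  9.96] br x per 10 [10.    0.05  0.22]
```

View pics/w22.png

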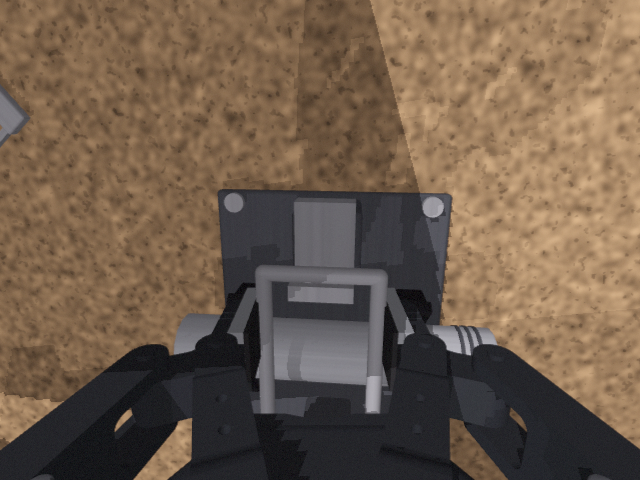

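Request:
{"name": "carry_out", "arguments": {"series": [[5, 0, -1, 0], [6, 0, 0, 0], [3, 0, 0, 0], [0, 0, 0, 0]]}}

```text
clock: 21.95
ee_pos: [0.6229, 0.0033, 0.2229]
ee_rot: [-2.326, -1.991, 0.069]
ft_force: [-2.4, 0.3, 1.2]
grip_width: 0.0455
```

```bash
python3 - <<'E'
from h import *
need([45,-0.9,68],.155)
s=robot.get_state();save(robot.capture('wrist'),'w23.png')
E
```

```text
t 21.95 p [0.6229 0.0033 0.2229] yaw -8.84 f [-2.4  0.3  1.2] w 0.0455 j [-0.18  0.72  1.35  0.02  1.16 -0.04]
tilt [ 0.017 -0.089 -0.996] xyaw 81.07
 tool@ 0.155 br [46.2 -0.7 68.5]
 tool@ 0.173 br [46.6  0.9 50.6]
need tool [-1.3  0.2  0.5] turn 0.17
world down in tool per 10mm [-0.17  0.89  9.96] br x per 10 [10.    0.05  0.17]
```

View pics/w23.png

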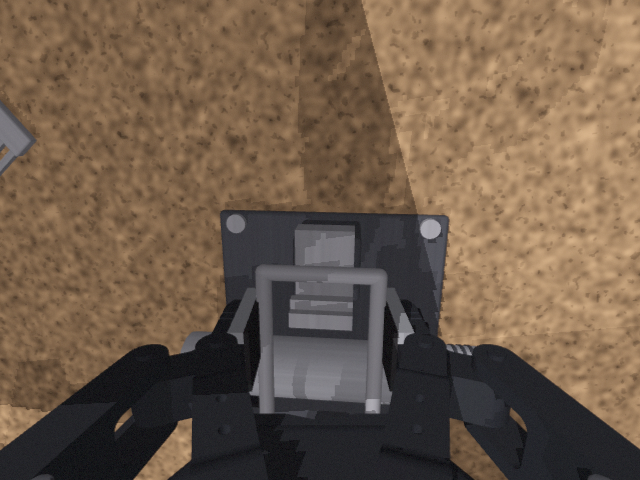

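Request:
{"name": "carry_out", "arguments": {"series": [[0, 0.4, 5, 0], [0, 0.4, 5, 0], [0, 0.2, 3, 0], [0, 0, 0, 0]]}}

```text
clock: 22.4
ee_pos: [0.6228, 0.0037, 0.2104]
ee_rot: [-2.327, -1.989, 0.067]
ft_force: [-1.2, -0.5, 6.6]
grip_width: 0.0457
```

```bash
python3 - <<'E'
from h import *
need([45,-0.9,57],.155)
s=robot.get_state();save(robot.capture('wrist'),'w24.png')
E
```

```text
t 22.4 p [0.6228 0.0037 0.2104] yaw -8.9 f [-1.2 -0.5  6.6] w 0.0457 j [-0.18  0.74  1.36  0.02  1.13 -0.04]
tilt [ 0.019 -0.089 -0.996] xyaw 81.0
 tool@ 0.155 br [46.9 -0.6 56. ]
 tool@ 0.173 br [47.2  1.  38.1]
need tool [-1.8  0.2 -1. ] turn 0.1
world down in tool per 10mm [-0.19  0.89  9.96] br x per 10 [10.    0.03  0.18]
```

View pics/w24.png

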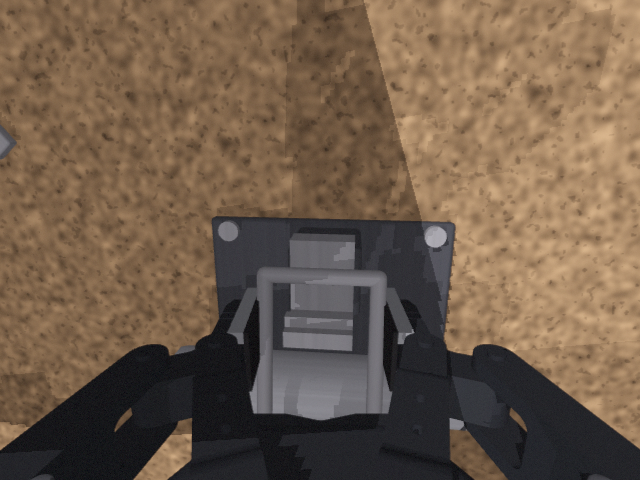

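Request:
{"name": "carry_out", "arguments": {"series": [[-4, 0, 0, 0], [-4, 0, 0, 0], [-4, 0, 0, 0], [0, 0, 0, 0]]}}

```text
clock: 22.85
ee_pos: [0.621, -0.0071, 0.2098]
ee_rot: [-2.324, -1.989, 0.062]
ft_force: [-1.4, -1.0, 4.3]
grip_width: 0.0454
```

```bash
python3 - <<'E'
from h import *
need([33,-0.9,57],.155)
s=robot.get_state();save(robot.capture('wrist'),'w25.png')
E
```

```text
t 22.85 p [ 0.621  -0.0071  0.2098] yaw -8.83 f [-1.4 -1.   4.3] w 0.0454 j [-0.2   0.74  1.37  0.02  1.13 -0.06]
tilt [ 0.022 -0.088 -0.996] xyaw 81.06
 tool@ 0.155 br [36.4 -0.6 55.4]
 tool@ 0.173 br [36.8  1.  37.5]
need tool [-3.4  0.2 -1.7] turn 0.16
world down in tool per 10mm [-0.22  0.88  9.96] br x per 10 [10.    0.05  0.22]
```

View pics/w25.png

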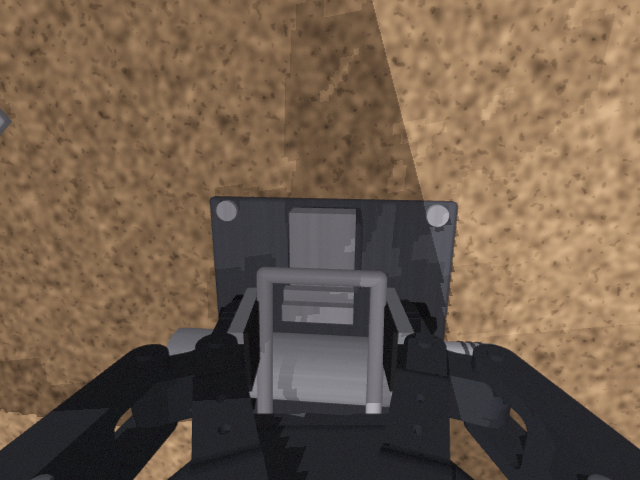

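Bar is on the shelf just beyond the lip edge. I'll keep drawing it back until the wall stops it.

Request:
{"name": "carry_out", "arguments": {"series": [[-3, 0, 0, 0], [-3, 0, 0, 0], [-2, 0, 0, 0], [0, 0, 0, 0]]}}

```text
clock: 23.3
ee_pos: [0.6202, -0.0114, 0.2093]
ee_rot: [-2.32, -1.986, 0.049]
ft_force: [-1.0, -0.3, 5.4]
grip_width: 0.0459
```

```bash
python3 - <<'E'
from h import *
need([33,-0.9,57],.155)
s=robot.get_state();im=robot.capture('wrist');save(im,'w26.png');save(im,'w26c.png',(220,180,460,360),3)
E
```

```text
t 23.3 p [ 0.6202 -0.0114  0.2093] yaw -8.78 f [-1.  -0.3  5.4] w 0.0459 j [-0.21  0.73  1.37  0.03  1.12 -0.07]
tilt [ 0.032 -0.087 -0.996] xyaw 81.06
 tool@ 0.155 br [33.6 -0.6 55. ]
 tool@ 0.173 br [34.2  1.  37. ]
need tool [-0.6  0.2 -2.1] turn 0.16
world down in tool per 10mm [-0.32  0.87  9.96] br x per 10 [9.99 0.06 0.32]
```

View pics/w26c.png

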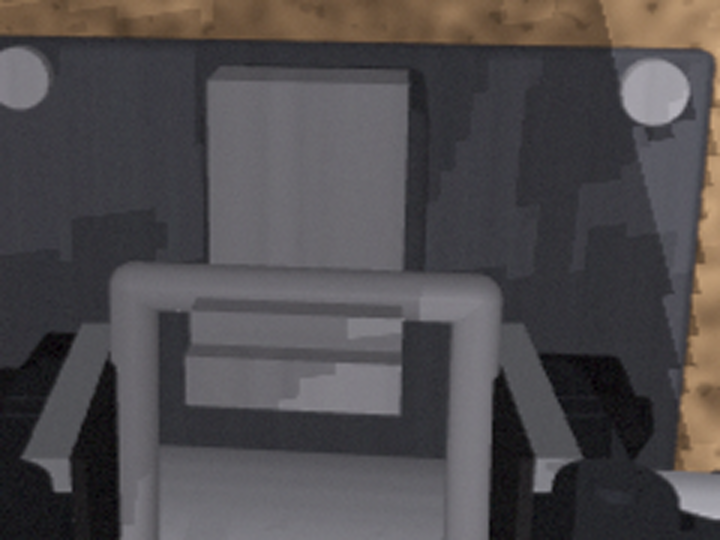

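```bash
python3 - <<'E'
from h import *
s=robot.get_state()
P=lambda x,y,z: tobr(plane('wrist',x/3+220,y/3+180,z,s)).round(1)
for z in (.055,.060,.067,.070): print(z,'bar ctr',P(300,290,z),'front',P(300,268,z),'rear',P(300,312,z))
print('lip outer edge top',P(300,300,.0645),'step',P(300,350,.0645),'rear edge',P(300,412,.0645), P(300,412,.06))
print('shelf end',P(300,82,.051),P(300,70,.051))
print('screws',P(22,78,.008),P(655,92,.008))
# apparent width bar
print((470-135)/3, 42*372.1/((470-135)/3))
M=R.from_rotvec(s['ee_rot']).as_matrix();i=robot.camera_info('wrist');T=np.array(i['T_tool_cam'])
Z=.042*372.1/((473-137)/3);c=np.array([(322-i['cx'])/372.1*Z,(276.5-i['cy'])/372.1*Z,Z]);print(tobr(s['ee_pos']+M@(T[:3,:3]@c+T[:3,3])))
E
```

```text
0.055 bar ctr [53.2  0.3 55. ] front [56.   0.3 55. ] rear [50.3  0.3 55. ]
0.06 bar ctr [55.2 -0.1 60. ] front [57.9 -0.1 60. ] rear [52.4 -0.1 60. ]
0.067 bar ctr [57.9 -0.7 67. ] front [60.4 -0.7 67. ] rear [55.3 -0.7 67. ]
0.07 bar ctr [59.1 -1.  70. ] front [61.6 -1.  70. ] rear [56.6 -1.  70. ]
lip outer edge top [55.7 -0.5 64.5] step [49.7 -0.6 64.5] rear edge [42.  -0.6 64.5] [39.6 -0.2 60. ]
shelf end [77.9  0.8 51. ] [79.3  0.8 51. ]
screws [69.3 49.4  8. ] [ 69.4 -50.2   8. ]
111.66666666666667 139.95402985074628
[ 5.14266536e+01 -4.44790443e-02  5.02732781e+01]
```

The wall stopped the bar at x ≈ 53, which matches the hooked position. I'll release, back off upward, and check from outside.

Request:
{"name": "carry_out", "arguments": {"series": [[0, 0, 0, 0], [0, 0, 0, 0], [0, 0, 0, 0], [0, -1.5, -20, 0], [0, -3, -30, 0], [0, -3, -30, 0], [0, 0, 0, 0]], "grip": 0.4}}

```text
clock: 24.05
ee_pos: [0.6194, -0.0163, 0.2904]
ee_rot: [-2.325, -1.985, 0.051]
ft_force: [0.0, -0.2, -0.3]
grip_width: 0.0599
```

```bash
python3 - <<'E'
from h import *
st()
im=robot.capture('wrist');save(im,'w27.png');save(robot.capture('scene'),'s27.png',(255,230,385,330),6)
E
```

```text
t 24.05 p [ 0.6194 -0.0163  0.2904] yaw -8.94 f [ 0.  -0.2 -0.3] w 0.0599 j [-0.22  0.63  1.31  0.02  1.28 -0.07]
tilt [ 0.029 -0.086 -0.996] xyaw 80.92
 tool@ 0.155 br [ 28.2  -0.9 136.1]
 tool@ 0.173 br [ 28.7   0.7 118.1]
```

View pics/w27.png

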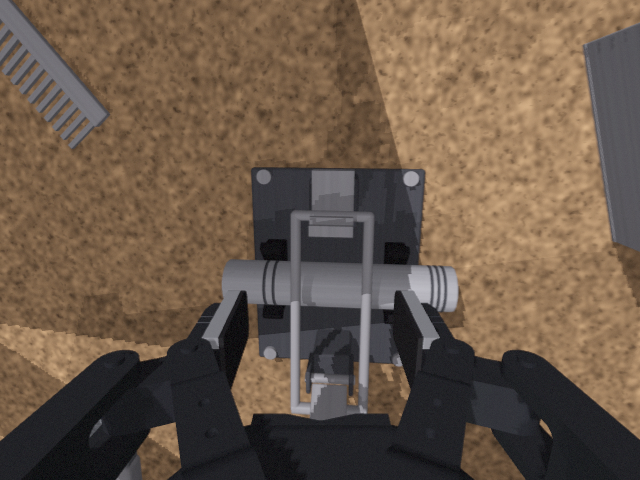

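View pics/s27.png

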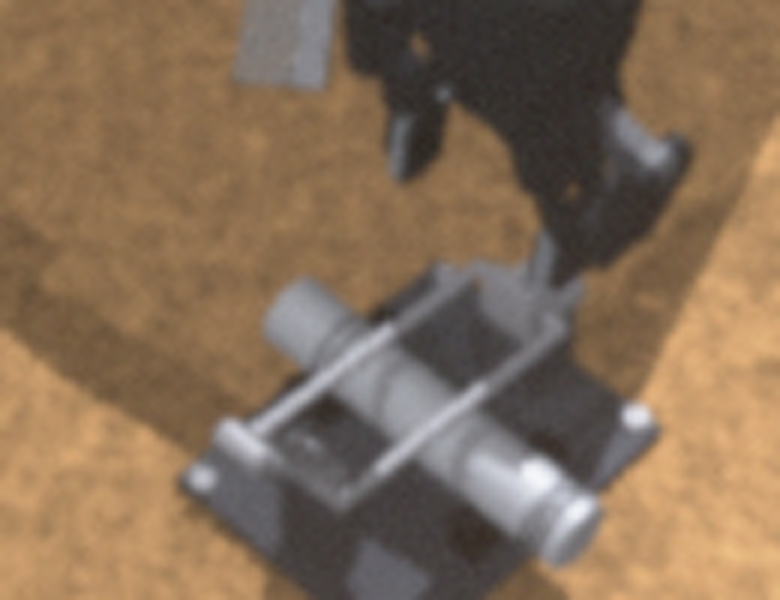

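```bash
python3 - <<'E'
from h import *
s=robot.get_state()
im=cv2.imread('pics/w27.png')[:,:,::-1];save(im,'w27c.png',(240,160,420,300),4.4)
S=lambda u,v:ray('scene',(u+.5)/6+254.5,(v+.5)/6+229.5)
print('bar L',onplane(S(470,282),21),'bar R',onplane(S(560,328),-21),'pinL',onplane(S(258,436),21),'pinR',onplane(S(345,497),-21))
print('lever end L corner', onplane(S(222,432),11),onplane(S(262,460),-11))
print(tobr(plane('wrist',333,215,.056,s)))
E
```

```text
bar L [51.1 21.  49.7] bar R [ 54.8 -21.   56.1] pinL [-64.3  21.   65.7] pinR [-62.9 -21.   69.4]
lever end L corner [-91.4  11.  106.5] [-93.9 -11.  115.1]
[54.68257608  1.44938563 56.        ]
```

View pics/w27c.png

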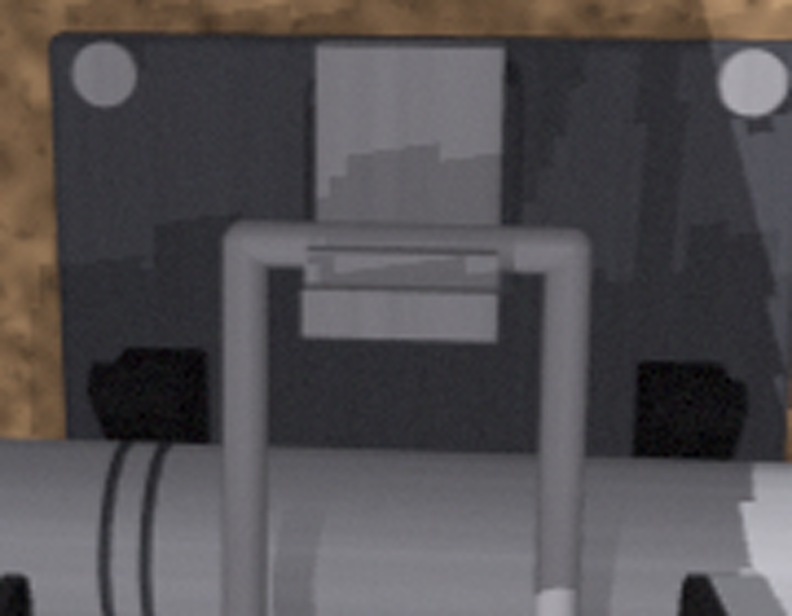

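The lip overlaps the bar in the picture, so the bar is hooked, and the lever is near 0.57 rad. Next I'll shut the fingers and move to the cradle side of the handle.

Request:
{"name": "carry_out", "arguments": {"series": [[-22, 0, 0, 0], [-22, 0, 0, 0], [-22, 0, 0, 0], [-20, 0, 0, 0], [0, 0, 0, 0], [0, 0, 0, 0]], "grip": -1}}

```text
clock: 24.75
ee_pos: [0.6037, -0.1034, 0.2751]
ee_rot: [-2.313, -1.975, 0.067]
ft_force: [-0.6, 0.0, 0.2]
grip_width: -0.0004
```

```bash
python3 - <<'E'
from h import *
need([-64,-0.7,106],.173)
im=robot.capture('wrist');save(im,'w28.png');save(robot.capture('scene'),'s28.png',(235,210,385,330),5.2)
E
```

```text
t 24.75 p [ 0.6037 -0.1034  0.2751] yaw -8.9 f [-0.6  0.   0.2] w -0.0004 j [-0.36  0.64  1.35  0.01  1.26 -0.21]
tilt [ 0.031 -0.104 -0.994] xyaw 80.91
 tool@ 0.155 br [-59.9   3.7 121. ]
 tool@ 0.173 br [-59.3   5.6 103.1]
need tool [-4.6  6.  -3.7] turn 0.01
world down in tool per 10mm [-0.31  1.04  9.94] br x per 10 [10.    0.03  0.31]
```

View pics/w28.png

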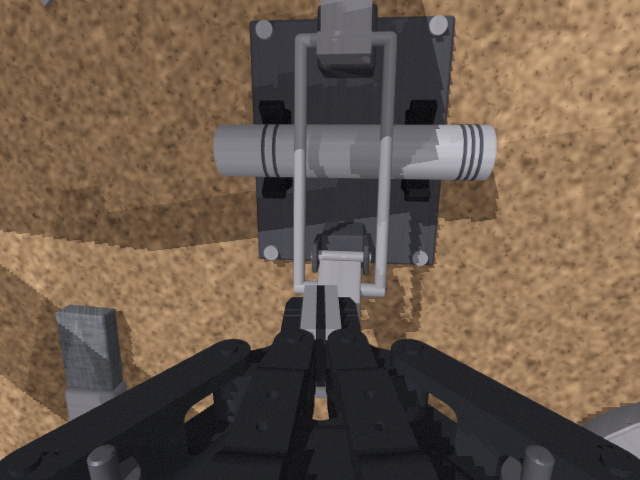

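View pics/s28.png

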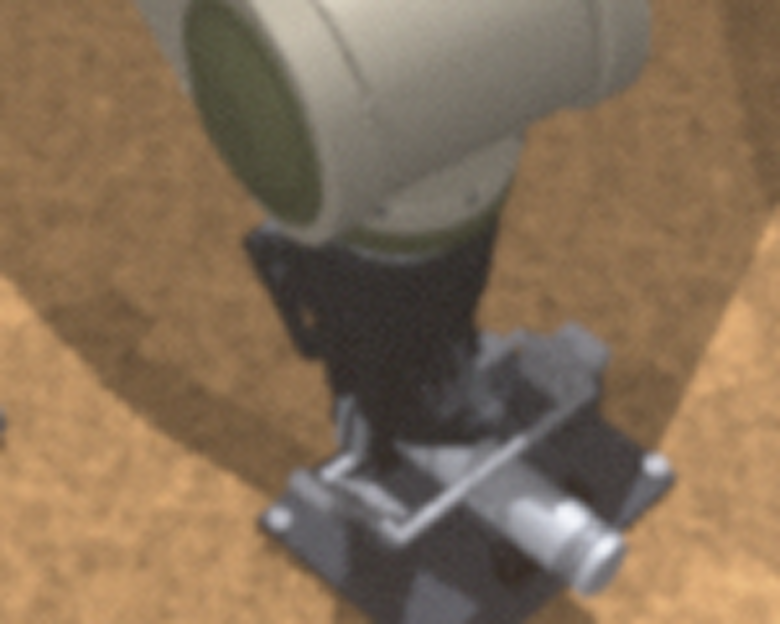

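Request:
{"name": "carry_out", "arguments": {"series": [[0, 6, -3, 0], [-8, 0, -2, 0], [-8, 0, 0, 0], [-7, 0, 2, 0]]}}

```text
clock: 25.25
ee_pos: [0.6074, -0.1254, 0.2775]
ee_rot: [-2.308, -1.981, 0.065]
ft_force: [0.9, 2.9, 0.4]
grip_width: 0.0004
```

```bash
python3 - <<'E'
from h import *
need([-82,-0.7,98],.173)
E
```

```text
t 25.25 p [ 0.6074 -0.1254  0.2775] yaw -8.62 f [0.9 2.9 0.4] w 0.0004 j [-0.39  0.65  1.32  0.01  1.28 -0.24]
tilt [ 0.032 -0.103 -0.994] xyaw 81.19
 tool@ 0.155 br [-81.1  -3.6 123.4]
 tool@ 0.173 br [-80.5  -1.7 105.5]
need tool [-1.7 -0.3  7.5] turn 0.29
world down in tool per 10mm [-0.32  1.03  9.94] br x per 10 [9.99 0.08 0.31]
```

Request:
{"name": "carry_out", "arguments": {"series": [[-5, 0.3, 7, 0], [-5, 0.3, 7, 0], [-5, 0.5, 7, 0], [-4, 0.5, 7, 0]]}}

```text
clock: 25.65
ee_pos: [0.6032, -0.1452, 0.2481]
ee_rot: [-2.311, -1.982, 0.061]
ft_force: [0.4, 2.1, 0.5]
grip_width: 0.0001
```

```bash
python3 - <<'E'
from h import *
need([-96,-0.7,80],.173)
save(robot.capture('wrist'),'w29.png')
E
```

```text
t 25.65 p [ 0.6032 -0.1452  0.2481] yaw -8.68 f [0.4 2.1 0.5] w 0.0001 j [-0.43  0.69  1.34  0.    1.22 -0.27]
tilt [ 0.032 -0.099 -0.995] xyaw 81.14
 tool@ 0.155 br [-101.2   -3.1   93.9]
 tool@ 0.173 br [-100.6   -1.3   76. ]
need tool [ 4.8 -1.  -3.8] turn 0.24
world down in tool per 10mm [-0.32  0.99  9.95] br x per 10 [9.99 0.07 0.32]
```

View pics/w29.png

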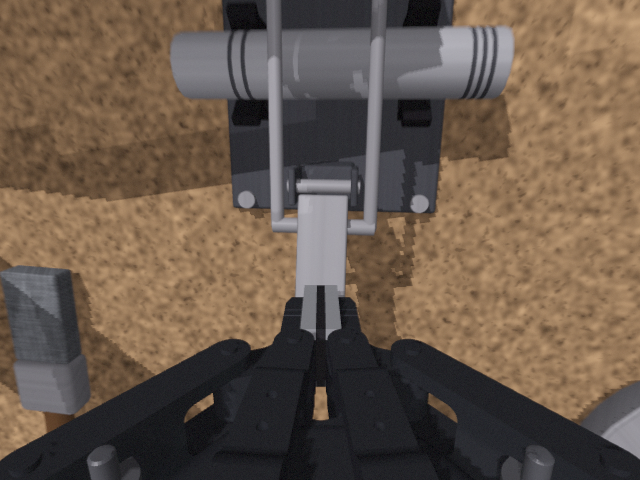

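Request:
{"name": "carry_out", "arguments": {"series": [[-1, 0.6, 7, 0], [0, 0.7, 7, 0], [0, 0.7, 7, 0], [0, 0.7, 7, 0]]}}

```text
clock: 26.1
ee_pos: [0.6031, -0.1463, 0.2297]
ee_rot: [-2.312, -1.984, 0.066]
ft_force: [-28.4, 9.1, 73.2]
grip_width: -0.0002
```

```bash
python3 - <<'E'
from h import *
need([-101,-0.7,58],.173)
save(robot.capture('wrist'),'w30.png')
E
```

```text
t 26.1 p [ 0.6031 -0.1463  0.2297] yaw -8.65 f [-28.4   9.1  73.2] w -0.0002 j [-0.43  0.71  1.35  0.    1.18 -0.27]
tilt [ 0.029 -0.1   -0.995] xyaw 81.19
 tool@ 0.155 br [-102.8   -3.1   75.6]
 tool@ 0.173 br [-102.3   -1.3   57.7]
need tool [ 1.3 -0.6 -0.2] turn 0.29
world down in tool per 10mm [-0.29  1.    9.95] br x per 10 [10.    0.08  0.28]
```

View pics/w30.png

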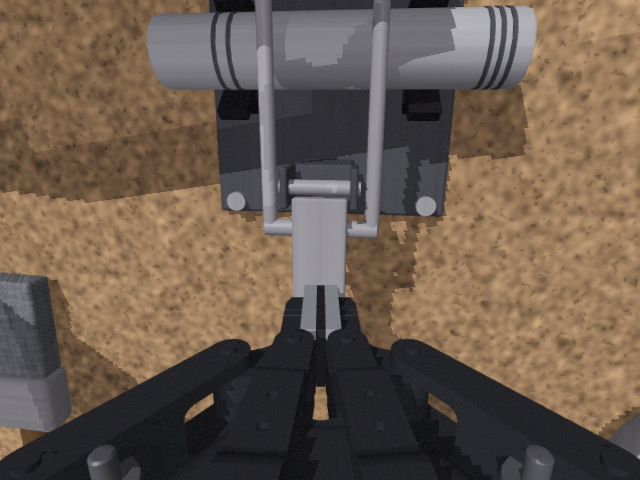

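The tip reached z = 58 mm against a firm stop, so the lever is flat. I'll back off and check that it stays.

Request:
{"name": "carry_out", "arguments": {"series": [[0, -0.5, -5, 0], [0, -2, -20, 0], [0, -3, -30, 0], [0, -3, -30, 0], [0, -3, -30, 0], [20, 0, -10, 0], [30, 0, -5, 0], [0, 0, 0, 0], [0, 0, 0, 0]]}}

```text
clock: 27.05
ee_pos: [0.6113, -0.0987, 0.3666]
ee_rot: [-2.311, -1.985, 0.07]
ft_force: [-0.6, -0.4, -0.1]
grip_width: 0.0
```

```bash
python3 - <<'E'
from h import *
st()
save(robot.capture('wrist'),'w31.png');save(robot.capture('scene'),'s31.png',(235,210,385,330),5.2)
E
```

```text
t 27.05 p [ 0.6113 -0.0987  0.3666] yaw -8.59 f [-0.6 -0.4 -0.1] w 0.0 j [-0.35  0.57  1.22  0.01  1.46 -0.2 ]
tilt [ 0.026 -0.101 -0.995] xyaw 81.25
 tool@ 0.155 br [-55.   -3.4 212.4]
 tool@ 0.173 br [-54.6  -1.6 194.5]
```

View pics/w31.png

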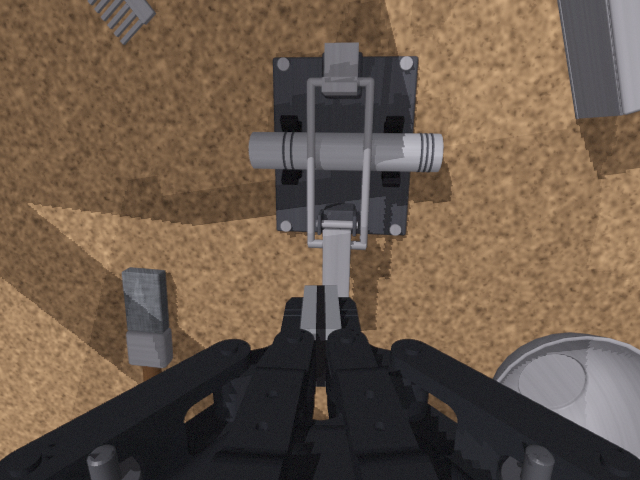

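View pics/s31.png

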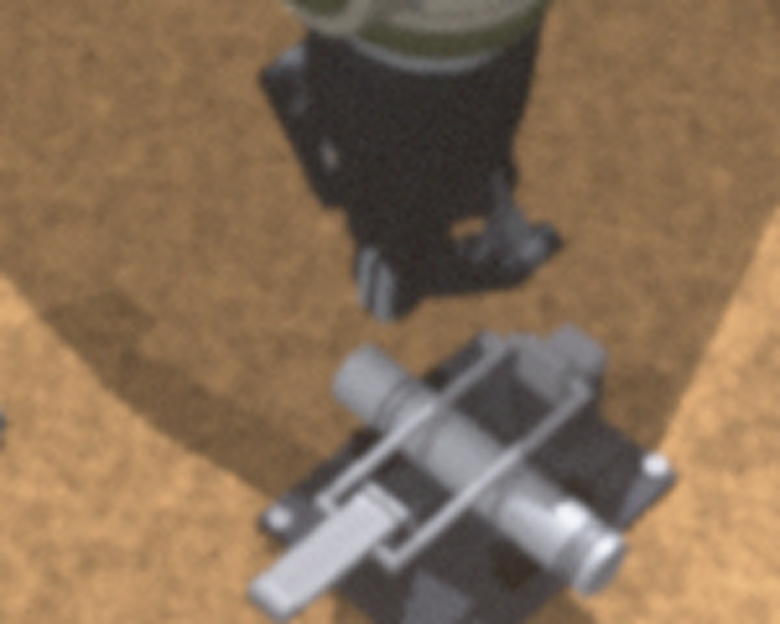

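```bash
python3 - <<'E'
from h import *
s=robot.get_state();S=lambda u,v:ray('scene',(u+.5)/5.2+234.5,(v+.5)/5.2+209.5)
print('handle end corners',onplane(S(250,583),11),onplane(S(288,615),-11))
print('lever end expected px',[(proj('scene',frbr(p))-[235,210])*5.2 for p in ([-126,11,61],[-126,-11,61])])
print('torch ends',tobr(plane('wrist',250,150,.03,s)).round(1),tobr(plane('wrist',442,153,.03,s)).round(1),'bar',tobr(plane('wrist',340,83,.056,s)).round(1))
im=cv2.imread('pics/w31.png')[:,:,::-1];save(im,'w31c.png',(260,30,440,165),4.4)
E
```

```text
handle end corners [-118.7   11.    60.6] [-118.7  -11.    61.5]
lever end expected px [array([234.66257769, 591.63773074]), array([272.73557843, 625.00127805])]
torch ends [ 0.3 74.6 30. ] [  0.  -79.9  30. ] bar [48.5  0.1 56. ]
```

View pics/w31c.png

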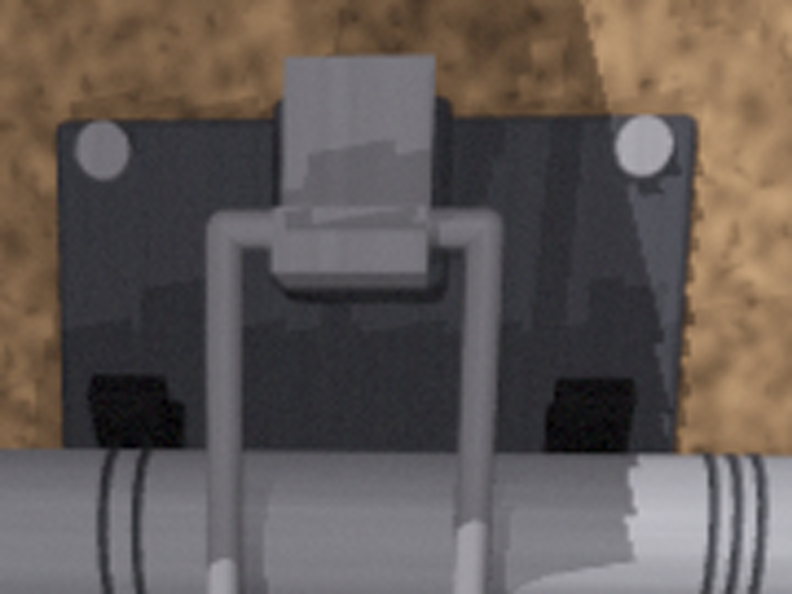

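The lip covers the bar completely, the keeper has been drawn back, and the handle is flat at z ≈ 61 mm. Nothing is touching it, so I'm handing in.

```bash
python3 - <<'E'
from workcell import robot
print(robot.get_state()['clock'],robot.sign_off())
E
```

```text
the job is handed in; nothing more can be done
27.15 None
```

The job is done and handed in at 27.2 s: the torch is in the cradle, the bail is hooked under the lip, and the lever is latched flat.

**How it went:**
- **Torch:** I laid it in both saddles and let go only once its weight was off the fingers.
- **Bail:** I swung it over, drew the bar past the lip, lowered it to the shelf and pulled it back under the lip.
- **Lever:** I pressed it past centre with shut fingers until it met its stop.

**Last checks, with the arm clear and about zero wrist force:**
- **Torch:** centred to about 3 mm along the cradle.
- **Bar:** the lip hides it completely, and the keeper is drawn back under load.
- **Lever:** the handle is level at about 61 mm and stayed flat after the fingers left.
- **Bystanders:** I did not touch the other things on the bench. I made no separate measurement of their positions at the end.

**What did not go smoothly:**
- **Bail grip:** the bail slid in my first grip. At a later regrip it dropped forward onto the keeper from partway over, so I gripped it again there.
- **Tool tilt:** the tool picked up a tilt of up to about 6° during the moves, which cannot be commanded away.
- **Forces:** seating the torch peaked at about 45 N on the wrist and pressing the lever onto its stop at about 73 N, both below the 120 N limit.
- **Handle end:** it measured about 7 mm nearer the pivot than its drawing says. I put that down to camera or edge-picking error, since the height agreed.

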